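# Send a tray of turned sleeves down the shuttle

### The arm

A 6-joint arm with a two-finger parallel gripper is mounted at the origin on a cart in front of the work surface, level with it; the furniture and walls round the work are solid. World frame = base frame: x ahead of the robot, y to its left, z up, the work surface at z = 0. Lengths are in m, angles in rad, forces in N, time in s.
With the tool pointing down it reaches from about 0.35 to 0.975 m from the base axis. Payload 4.9 kg.
Tool frame: the origin (TCP) lies at the very end of the fingers, on their centre line; the grasp point (between the pads) lies 19 mm behind it; z points along the fingers, y is the direction in which the jaws open and shut (so a half turn about z gives the same grasp; the last joint's range is limited). The gripper opens to 85 mm and grips with 20 to 120 N. Pads are 22 mm wide; open, the fingers measure 114 mm over their backs; the gripper's body (76 mm by 85 mm) begins 54 mm behind the grasp point. The pads swing forward as they close: fully open they stand 13 mm farther back than shut.
Start: joints at [1.079, 0.053, 1.613, -0, 1.476, -0.119], TCP at [0.228, 0.582, 0.231] pointing down, gripper open.
Joint ranges: [-3.01, 3.01], [-1.01, 2.22], [0.06, 2.58], [-1.02, 4.17], [0.09, 2.62], [-3.14, 3.14]. Speed limits (rad/s): [2.57, 2.57, 3.14, 3.14, 3.14, 3.14].

### API

Orientations are given as a unit quaternion [w, x, y, z].
In Python, from plant import state, grab_frame, camera_model, job_done, search_frame, masks_of, place_of gives the robot as it stands.
- The arm moves only by the tool drive_tool, never from a script. Its argument "series" is a list of rows, each a list of 2 entries, a list of its own where there are three numbers: the shift along the world's x, y, z in m, then the turn, a rotation vector about the world's x, y, z in degrees. A call has 1 to 8 rows; each row is the pose to reach, as a shift and turn from the pose commanded when the call began; what a row does not reach only later rows make up. A row lasts 1/10 s, in which the tool goes at most 50 mm and 8.59 degrees, less where a joint would pass 70% of its speed; a pose out of reach is approached as far as the arm can. A call with a gripper value outside its range is refused whole. "fingers" is the closure, from -1 (fully open) to 1 (shut), so that 0 is half open, set as the call begins (left out, the last holds). The fingers move at their own pace and stop on an object; the grip force is fixed at half the most. Time passes only in rows, so rows that repeat a pose let the fingers close. It gives the time, the measured TCP pose, the force and the opening at its end, in the units of the state.
- state(): the state, without advancing time (a new reading comes with each control period).
- grab_frame(name): name is "scene" or "top" or "wrist"; returns the picture (420x560x3 uint8, red, green, blue); there is no depth.
- camera_model(name): a dict with "fovy" (degrees; the focal length in pixels is half the picture's height over the tangent of half this angle, whatever the lens; pixels are square), "cx", "cy" (the principal point, pixels), "rvec" (rotation vector, rad) and "tvec" (3), from world to camera coordinates, as OpenCV has them. Camera axes: x right, y down, z forward; pixel columns grow to the right and rows downward; lengths in m; the calibration is good to about 2 mm. The wrist camera is an equidistant fisheye: a pixel r from the principal point sees the ray r / f radians off the axis. A picture is of the moment at which its call begins: read the wrist's pose just before it. camera_model takes no time and is no camera call; for the wrist camera it gives the pose at the moment of the call.
- job_done(): hands the job in, once; it reports no verdict.
Trained networks look in the newest picture that a camera, given by its name, has taken for a name from the list of things; names that differ only in an ending like _2 or _b are one class to them, and where a whole thing is asked for, a point or a joint stands for the part that bears it (a point fixed in the world has none). Each returns a list of dicts, best first, with "confidence" (0 to 1); they miss things now and then, are a little off and sometimes report something else, mostly with a low value. They report only what shows in the picture. A call takes as long as a camera call.
- search_frame(camera, name): "location" ([x, y, z] in m, in world coordinates, good to about 4 mm: the middle of the surface that is visible of it).
- masks_of(camera, name): "pixels" (420x560 bool, what is visible of it).
- place_of(camera, name): "location" ([x, y, z] in m, in world coordinates, good to about 4 mm: a listed point, or the origin of a listed thing).
The state is a dict: "time": time; "joint_pos": joint angles; "joint_vel": joint speeds; "joint_efforts": joint torques, N m; "tool_pos": TCP position; "tool_rot": TCP orientation; "contact_force": force on the tool from outside, world axes, zero at the start; "ft_torque": the same for the moment, N m; "gripper_width": opening from 0.0 (shut) to 1.0 (fully open).
Only numpy, scipy, OpenCV 4.12 (cv2) and the standard library are available. Lean on these libraries where they do the work, as an engineer would, in place of code of your own. Each camera call takes 0.05 s, during which the arm holds its last target.

### The job

Put all the turned sleeves into the blue carrying tray where it stands on the bench. Draw the empty shuttle carriage back to the yellow loading stop, carry the filled tray level by its handle and set it down flat inside the carriage's rims, then slide the carriage all the way to the green stop with tray and sleeves on board. Leave the oil bottle and the white nut where they are.

Things in the scene. Friction and masses are not known exactly. Their poses are not given: they have to be found in the camera images.
- sleeve_a_mid (a point): a bright turned steel sleeve (tube with a narrow wall, treat as solid), 25 mm in diameter, 30 mm tall, 45 g, standing on end on the bench at the start; the point is its centre, z along its axis. Three to five such sleeves are present. Standing or lying in the tray is equally good.
- sleeve_b_mid (a point): a bright turned steel sleeve (tube with a narrow wall, treat as solid), 25 mm in diameter, 30 mm tall, 45 g, standing on end on the bench at the start; the point is its centre, z along its axis. Three to five such sleeves are present. Standing or lying in the tray is equally good.
- sleeve_c_mid (a point): a bright turned steel sleeve (tube with a narrow wall, treat as solid), 25 mm in diameter, 30 mm tall, 45 g, standing on end on the bench at the start; the point is its centre, z along its axis. Three to five such sleeves are present. Standing or lying in the tray is equally good.
- sleeve_d_mid (a point): a bright turned steel sleeve (tube with a narrow wall, treat as solid), 25 mm in diameter, 30 mm tall, 45 g, standing on end on the bench at the start; the point is its centre, z along its axis. Three to five such sleeves are present. Standing or lying in the tray is equally good.
- sleeve_e_mid (a point): a bright turned steel sleeve (tube with a narrow wall, treat as solid), 25 mm in diameter, 30 mm tall, 45 g, standing on end on the bench at the start; the point is its centre, z along its axis. Three to five such sleeves are present. Standing or lying in the tray is equally good.
- carrier_grip (a point): loose blue open tray with a fixed bridge handle, 110 mm (its own x) by 200 mm (its own y), 0.35 kg. The point is the middle of the handle bar, 60 mm above the tray's underside when level; z up. The bar runs along the tray's x over its middle, 20 mm wide (y) and 16 mm high, free between two legs at x = +-55 mm. Tray floor 4 mm thick (56 mm below the point), walls 4 mm thick and 20 mm high over the underside, inner space 102 mm (x) by 192 mm (y), no partition.
- carriage (a joint): position of the shuttle carriage on its rail in m: 0 at the yellow loading stop (its own -y end, to the robot's right), 0.16 at the green stop (its own +y end, to the robot's left), both end stops. About 2.5 N of friction; it stays where it is left. It starts somewhere between.
- carriage_seat (a point): middle of the carriage's flat rubber deck, on its top surface (40 mm over the bench); the carriage slides along this point's +y, z up. An aluminium rim 6 mm high and 6 mm wide surrounds a seat of 126 mm (x) by 216 mm (y): the tray, its long side along y, fits either way round with 8 mm of play on each side. The shuttle is fixed to the bench but stands a little differently every time.
- carriage_grip (a point): black upright grip post of the carriage, on the deck beyond the seat's +y rim, 130 mm from the seat's middle along y: 16 mm (x) by 18 mm (y), its top 90 mm over the bench; the point is on its axis 75 mm over the bench, axes as the deck's.
- oil_bottle: bystander: green bottle with a spout, 38 mm in diameter, 89 mm tall, standing to the left of the shuttle; origin at its underside
- white_nut: bystander: white plastic collar nut, 51 x 55 x 36 mm, behind the shuttle; origin at its underside

How it is judged:
By the outcome, as a careful person would: the job done as asked, in the order asked, and still so for the second after the job is handed in, with the robot touching nothing.
Of sleeve_a, sleeve_b, sleeve_c, sleeve_d, sleeve_e only 3 to 5 are there at a start; the rules pass over those that are not, and their reading is None.
At some moment in a run one of sleeve_a, sleeve_b, sleeve_c, sleeve_d, sleeve_e may be knocked a few centimetres aside while the robot is not near it.
It also fails if it takes over 200 s, if anything falls off the work surface, if the arm or the gripper's body presses on something with over 40 N, if the wrist force passes 120 N, or if a joint passes its speed limit or range.

## Working session

There is one attempt and no reset: what is moved stays moved. The work goes in short steps, Python scripts to look and compute and a tool call to move; the robot and the scene stay as the last step left them, time stands still between calls to the robot, and variables do not carry over. Pictures are saved under pics/ and viewed, and the job is handed in when it is done.

Besides the shell and the picture viewer there is one more tool, called after "Emit:" as name(argument=value, ...) on one line, values as JSON. drive_tool: Moves the arm, as the interface text tells. Its arguments: {"type":"object","properties":{"series":{"type":"array","items":{"type":"array"}},"fingers":{"type":"number"}},"required":["series"]}

```bash
ls; mkdir -p pics
cat > h.py <<'E'
import numpy as np, cv2
from plant import *
def save(cam,fn):
    im=grab_frame(cam); cv2.imwrite('pics/'+fn,im[:,:,::-1]); return im
E
python3 - <<'E'
from h import *
print(state())
for c in ['scene','top','wrist']: save(c,c+'0.png')
for c in ['top','scene']:
  for n in ['sleeve_a_mid','carrier_grip','carriage_seat','carriage_grip','oil_bottle','white_nut']:
    for d in place_of(c,n): print(c,n,d['confidence'],np.round(d['location'],4))
E
```

```text
pics
{'time': 0.0, 'joint_pos': array([ 1.07900113e+00,  5.33413029e-02,  1.61433158e+00, -3.93658663e-06,
        1.47600763e+00, -1.19004741e-01]), 'joint_vel': array([-1.43227852e-03,  3.21743840e-04, -1.59225876e-03, -3.88410028e-04,
       -5.49246955e-06, -1.09828578e-03]), 'joint_efforts': array([-7.13209429e-04, -3.93686378e+01, -3.70172954e+01, -1.87835817e-04,
        7.12881127e-03, -3.56204896e-05]), 'tool_pos': array([0.22733316, 0.58150095, 0.23005022]), 'tool_rot': array([-3.12015122e-04,  1.85317488e-01,  9.82678146e-01, -9.96214435e-04]), 'contact_force': array([1.23007602, 0.92776105, 0.65487598]), 'ft_torque': array([-0.00547953, -0.0141786 ,  0.01590232]), 'gripper_width': 1.0016123417181237}
top carrier_grip 0.71 [0.4562 0.1842 0.0634]
top carrier_grip 0.56 [ 0.6644  0.3244 -0.0012]
top carriage_seat 0.59 [ 0.6418 -0.0196  0.0425]
top carriage_grip 0.71 [0.6321 0.1139 0.072 ]
top oil_bottle 0.74 [ 0.6623  0.3242 -0.002 ]
top white_nut 0.76 [ 0.7646  0.1075 -0.0019]
top white_nut 0.72 [ 6.619e-01  3.243e-01 -2.000e-04]
scene carrier_grip 0.76 [0.4523 0.1863 0.0552]
scene carriage_seat 0.75 [ 0.6373 -0.016   0.0419]
scene carriage_grip 0.96 [0.6317 0.1093 0.0701]
scene oil_bottle 0.92 [ 0.6676  0.324  -0.    ]
scene white_nut 0.48 [ 0.7692  0.1091 -0.002 ]
```

View pics/top0.png

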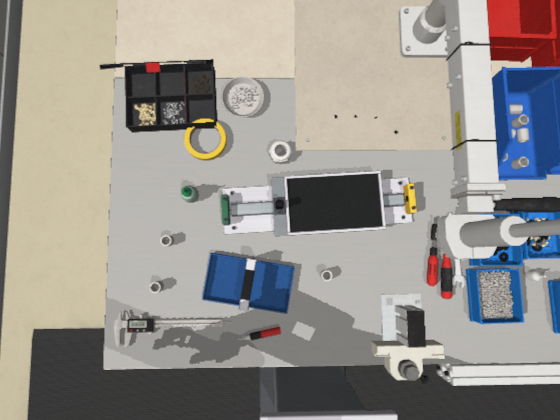

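View pics/scene0.png

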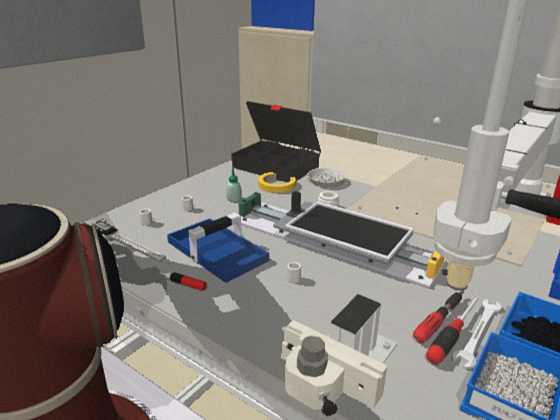

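View pics/wrist0.png

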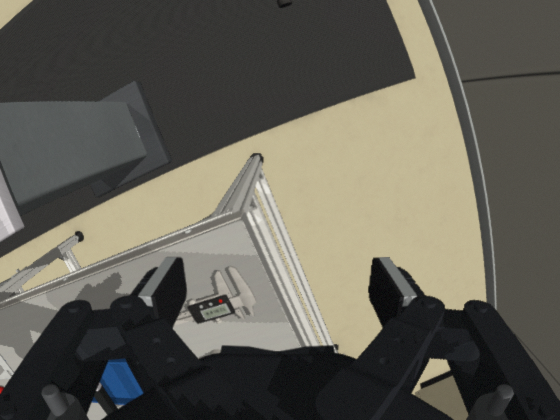

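Run:
```python
from h import *
for c in ['top','scene']:
  print(c,camera_model(c))
  for n in ['sleeve_a_mid','sleeve_b_mid','sleeve_c_mid']:
    for f in (place_of,search_frame):
      for d in f(c,n): print(c,n,f.__name__,d['confidence'],np.round(d['location'],4))
```

```text
top {'fovy': 56.247358235232454, 'cx': 280.08253455701504, 'cy': 210.2214041468004, 'rvec': array([ 2.17213836, -2.18839976,  0.14556676]), 'tvec': array([0.11517799, 0.62010623, 0.8919392 ])}
top sleeve_c_mid call 0.4 [0.4703 0.0064 0.0129]
scene {'fovy': 48.148146391917386, 'cx': 279.63430570124683, 'cy': 207.94476018877847, 'rvec': array([ 1.86558532, -0.93429179,  0.58875286]), 'tvec': array([-0.25032679,  0.30059724,  0.54037121])}
scene sleeve_c_mid call 0.52 [0.4718 0.0031 0.0102]
scene sleeve_c_mid call 0.58 [ 0.4613 -0.0028  0.0214]
```

The top view shows three sleeves, at (167,240), (155,286) and (327,274). The tray is at (250,282), the carriage at (335,203) with its post at (280,203), the bottle at (189,193) and the nut at (280,151). Next I'll measure them with my own geometry.

```bash
cat >> h.py <<'E'
from scipy.optimize import least_squares
def KRt(c):
    m=camera_model(c); f=210/np.tan(np.radians(m['fovy']/2))
    K=np.array([[f,0,m['cx']],[0,f,m['cy']],[0,0,1]])
    return K,cv2.Rodrigues(np.array(m['rvec']))[0],np.array(m['tvec']),f
def plane(c,uv,z):
    K,R,t,f=KRt(c); uv=np.atleast_2d(uv).astype(float)
    if c=='wrist':
        d=(uv-K[:2,2]); r=np.linalg.norm(d,axis=1); th=r/f
        ray=np.c_[d/np.maximum(r,1e-9)[:,None]*np.sin(th)[:,None],np.cos(th)]
    else: ray=np.c_[uv,np.ones(len(uv))]@np.linalg.inv(K).T
    ray=ray@R; C=-R.T@t; s=(z-C[2])/ray[:,2]
    return (C+ray*s[:,None])[:,:2]
def proj(c,X):
    K,R,t,f=KRt(c); X=np.atleast_2d(X)@R.T+t
    if c=='wrist':
        r=np.linalg.norm(X[:,:2],axis=1); th=np.arctan2(r,X[:,2])
        return K[:2,2]+f*X[:,:2]/r[:,None]*th[:,None]
    p=X@K.T; return p[:,:2]/p[:,2:]
E
python3 - <<'E'
from h import *
for c in ['top','scene']:
  im=grab_frame(c)
  for n in ['sleeve_a_mid','carrier_grip','carriage_grip','carriage']:
    for k,d in enumerate(masks_of(c,n)):
      m=d['pixels']; v,u=np.nonzero(m)
      cv2.imwrite(f'pics/m_{c}_{n}_{k}.png',m.astype(np.uint8)*255)
      print(c,n,k,d['confidence'],len(u),u.mean().round(1),v.mean().round(1),u.min(),u.max(),v.min(),v.max())
for uv in [(167,240),(155,286),(327,274)]: print('top',plane('top',uv,0.02))
for uv in [(187,203),(146,216),(294,271)]: print('scene',plane('scene',uv,0.015))
im=cv2.imread('pics/top0.png'); cv2.imwrite('pics/z1.png',cv2.resize(im[160:320,130:350],None,fx=3.6,fy=3.6,interpolation=2))
cv2.imwrite('pics/z2.png',cv2.resize(im[120:260,210:430],None,fx=3.6,fy=3.6,interpolation=2))
E
```

```text
top carrier_grip 0 0.56 4153 248.3 283.2 203 293 253 313
top carriage_grip 0 0.98 6442 327.8 203.0 272 384 171 234
top carriage 0 0.6 6543 327.8 203.1 272 384 171 235
top carriage 1 0.26 4169 248.3 283.1 203 293 253 313
scene sleeve_a_mid 0 0.68 4048 219.4 246.2 167 269 210 281
scene sleeve_a_mid 1 0.65 304 329.0 197.5 317 339 190 206
scene carrier_grip 0 0.7 3825 219.0 246.6 168 267 213 281
scene carriage_grip 0 0.6 4847 344.9 228.8 273 413 191 263
top [[0.55362977 0.37563448]]
top [[0.44780569 0.40090568]]
top [[0.47104801 0.00148991]]
scene [[0.5542951  0.37641051]]
scene [[0.45049087 0.40055123]]
scene [[0.47325866 0.0054483 ]]
```

View pics/z1.png

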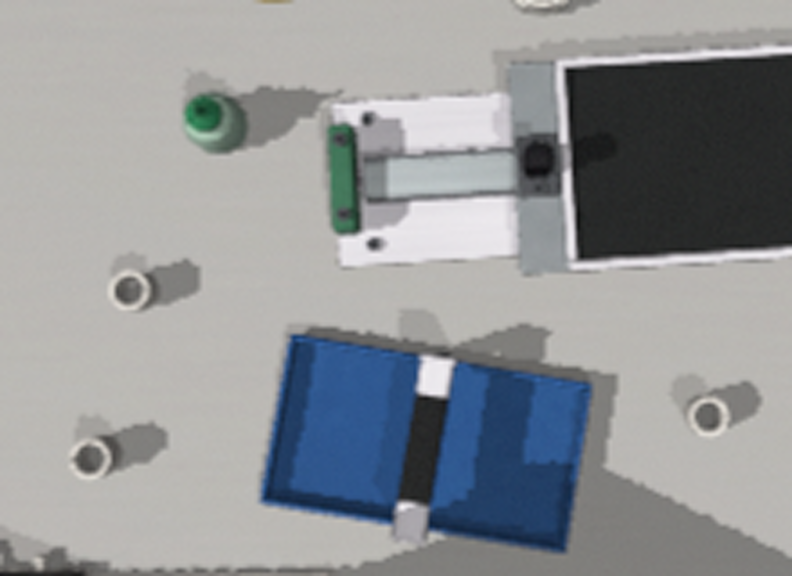

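View pics/z2.png

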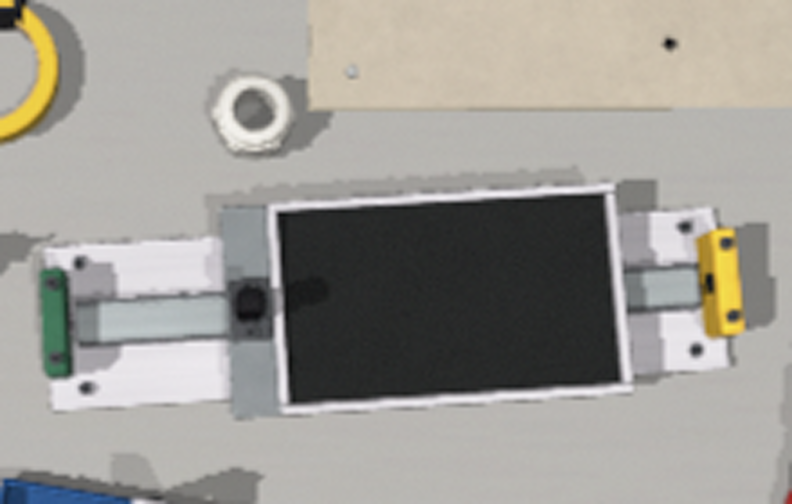

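The zoomed crops show clear tray corners, deck corners and sleeve rings, so I'll convert those to positions.

Run:
```python
from h import *
s=np.array([(132,291),(93,458),(709,415)])/3.6+(130,160)
print('sleeves',plane('top',s,0.03).round(4))
t=np.array([(290,335),(592,382),(565,552),(262,503)])/3.6+(130,160)
P=plane('top',t,0.02); print('tray',P.round(4),P.mean(0))
e=[P[0]-P[1],P[3]-P[2],P[0]-P[3],P[1]-P[2]]
print([ (np.linalg.norm(x).round(3),np.degrees(np.arctan2(x[1],x[0])).round(1)) for x in e])
hb=np.array([(427,395),(432,395),(418,503),(423,451),(423,448)])/3.6+(130,160)
print('bar mid',plane('top',hb[-1:],0.068))
d=np.array([(276,211),(604,193),(620,384),(290,403)])/3.6+(210,120)
P=plane('top',d,0.042); print('deck',P.round(4),P.mean(0))
e=[P[0]-P[1],P[3]-P[2],P[0]-P[3],P[1]-P[2]]
print([ (np.linalg.norm(x).round(3),np.degrees(np.arctan2(x[1],x[0])).round(1)) for x in e])
print('post',plane('top',np.array([(251,304)])/3.6+(210,120),0.09))
g=np.array([(57,322),(720,283)])/3.6+(210,120)
print('stops',plane('top',g,0.03))
s=state();print(s['time'],s['tool_pos'],s['tool_rot'])
from scipy.spatial.transform import Rotation as R
q=s['tool_rot'];print(R.from_quat(q[[1,2,3,0]]).as_matrix().round(3))
```

```text
sleeves [[0.5514 0.3738]
 [0.4459 0.3961]
 [0.4687 0.0031]]
tray [[0.5223 0.2739]
 [0.4901 0.0777]
 [0.382  0.0965]
 [0.4153 0.2907]] [0.45245577 0.18468735]
[(np.float64(0.199), np.float64(80.7)), (np.float64(0.197), np.float64(80.3)), (np.float64(0.108), np.float64(-8.9)), (np.float64(0.11), np.float64(-9.8))]
bar mid [[0.45284345 0.18496627]]
deck [[ 0.6942  0.0948]
 [ 0.7053 -0.1207]
 [ 0.5799 -0.1267]
 [ 0.5692  0.0871]] [ 0.6371501  -0.01637391]
[(np.float64(0.216), np.float64(93.0)), (np.float64(0.214), np.float64(92.9)), (np.float64(0.125), np.float64(3.5)), (np.float64(0.126), np.float64(2.7))]
post [[0.62752362 0.11290402]]
stops [[ 0.62366576  0.23770537]
 [ 0.64702104 -0.19926712]]
1.85 [0.22764306 0.58205064 0.23131458] [ 9.47559986e-06  1.85324511e-01  9.82677376e-01 -2.94104968e-06]
[[-0.931  0.364  0.   ]
 [ 0.364  0.931 -0.   ]
 [-0.    -0.    -1.   ]]
```

Emit:
drive_tool(fingers=0, series=[[[0.04,-0.026,-0.01],[0,0,6]],[[0.08,-0.052,-0.03],[0,0,12]],[[0.12,-0.078,-0.05],[0,0,12]],[[0.16,-0.104,-0.07],[0,0,12]],[[0.2,-0.13,-0.09],[0,0,12]],[[0.24,-0.155,-0.11],[0,0,12]],[[0.28,-0.181,-0.11],[0,0,12]],[[0.322,-0.207,-0.11],[0,0,12]]])

```text
time: 2.65
tool_pos: [0.5463, 0.3758, 0.1197]
tool_rot: [-0.001, 0.082, 0.997, -0.001]
contact_force: [-0.2, 1.5, 0.1]
gripper_width: 0.495
```

Emit:
drive_tool(series=[[[0,0,0],[0,0,0]],[[0,0,0],[0,0,0]]])

```text
time: 2.85
tool_pos: [0.5464, 0.3768, 0.1212]
tool_rot: [-0.0, 0.083, 0.997, 0.0]
contact_force: [-0.2, 1.0, -0.8]
gripper_width: 0.502
```

Run:
```python
from h import *
s=state();print(s['time'],s['tool_pos'],s['tool_rot'],s['gripper_width'])
save('wrist','w1.png');save('top','t1.png')
```

```text
2.85 [0.5463688  0.37680865 0.12120877] [-2.88601238e-04  8.27162022e-02  9.96573097e-01  9.24638828e-05] 0.502369028692596
```

View pics/w1.png

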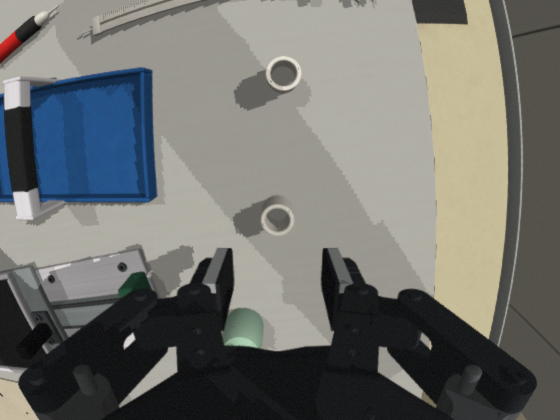

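View pics/t1.png

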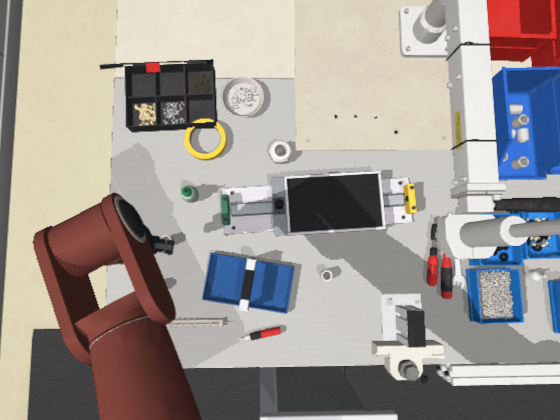

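The wrist view shows sleeve rings at (277,219) and (284,74), and the tray's corner at the left.

Run:
```python
from h import *
print(plane('wrist',[(277.5,219.5),(284,73.5)],0.03).round(4))
print('tray corners', plane('wrist',[(155,198),(149,71)],0.02).round(4))
print('tcp ax',proj('wrist',[[0.546,0.3768,0.0]]),proj('wrist',[[0.5525,0.375,0.03]]))
```

```text
[[0.5524 0.3762]
 [0.4467 0.3982]]
tray corners [[0.5219 0.2802]
 [0.4212 0.2969]]
tcp ax [[276.88597926 200.96510588]] [[275.91494437 219.8289089 ]]
```

Emit:
drive_tool(series=[[[0.006,-0.001,-0.04],[0,0,0]],[[0.006,-0.001,-0.08],[0,0,0]],[[0.006,-0.001,-0.1],[0,0,0]],[[0.006,-0.001,-0.116],[0,0,0]],[[0.006,-0.001,-0.116],[0,0,0]],[[0.006,-0.001,-0.116],[0,0,0]]])

```text
time: 3.55
tool_pos: [0.5517, 0.3775, 0.0063]
tool_rot: [0.001, 0.081, 0.997, 0.0]
contact_force: [-0.5, -0.3, 0.4]
gripper_width: 0.502
```

Emit:
drive_tool(fingers=1, series=[[[0,0,0],[0,0,0]],[[0,0,0],[0,0,0]],[[0,0,0],[0,0,0]],[[0,0,0],[0,0,0]],[[0,0,0],[0,0,0]]])

```text
time: 4.05
tool_pos: [0.5532, 0.3776, 0.0079]
tool_rot: [0.002, 0.082, 0.997, 0.001]
contact_force: [-1.1, -0.3, 6.5]
gripper_width: 0.273
```

Emit:
drive_tool(series=[[[0,0,0.05],[0,0,0]],[[0,0,0.09],[0,0,0]],[[-0.02,-0.045,0.1],[0,0,0]],[[-0.04,-0.09,0.1],[0,0,0]],[[-0.0645,-0.13,0.1],[0,0,0]],[[-0.0645,-0.144,0.1],[0,0,0]],[[-0.0645,-0.144,0.08],[0,0,0]],[[-0.0645,-0.144,0.07],[0,0,0]]])

```text
time: 4.85
tool_pos: [0.487, 0.232, 0.0747]
tool_rot: [-0.0, 0.082, 0.997, 0.0]
contact_force: [0.3, -1.0, -0.9]
gripper_width: 0.274
```

Run:
```python
from h import *
s=state();print(s['time'],s['tool_pos'],s['gripper_width'])
save('wrist','w2.png');save('scene','s2.png')
```

```text
4.85 [0.48701167 0.2319551  0.07470353] 0.27387307670978295
```

View pics/w2.png

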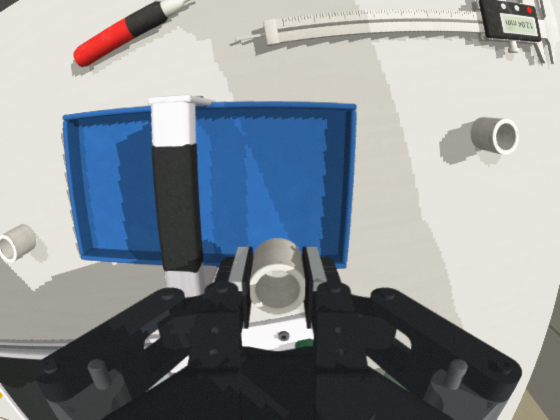

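View pics/s2.png

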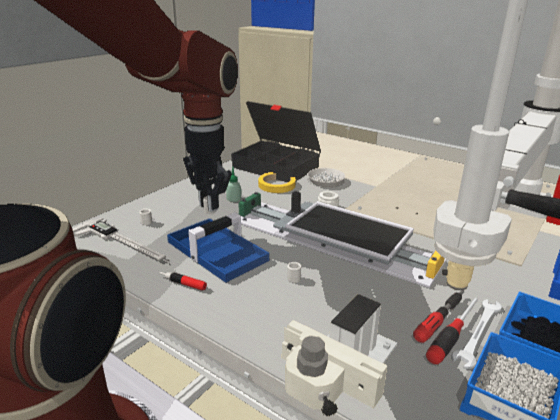

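The sleeve is held, and the tray fills the wrist view with corners at (64,116), (356,104), (347,268) and (79,261).

Run:
```python
from h import *
P=plane('wrist',[(347,268),(79,261),(64,116),(356,104)],0.02);print(P.round(4),P.mean(0))
e=[P[0]-P[1],P[3]-P[2],P[0]-P[3],P[1]-P[2]]
print([ (np.linalg.norm(x).round(3),np.degrees(np.arctan2(x[1],x[0])).round(1)) for x in e])
print('bar',plane('wrist',[(152,145),(195,144),(201,270),(162,271)],0.068).round(4))
```

```text
[[0.5236 0.2735]
 [0.491  0.0754]
 [0.384  0.0978]
 [0.4167 0.2911]] [0.45382702 0.18446119]
[(np.float64(0.201), np.float64(80.7)), (np.float64(0.196), np.float64(80.4)), (np.float64(0.108), np.float64(-9.4)), (np.float64(0.109), np.float64(-11.8))]
bar [[0.4191 0.1816]
 [0.4231 0.2029]
 [0.4866 0.1911]
 [0.4846 0.1691]]
```

Emit:
drive_tool(series=[[[0,0,-0.02],[0,0,0]],[[0,0,-0.04],[0,0,0]],[[0,0,-0.055],[0,0,0]],[[0,0,-0.062],[0,0,0]],[[0,0,-0.062],[0,0,0]]])

```text
time: 5.45
tool_pos: [0.4872, 0.2331, 0.0129]
tool_rot: [-0.0, 0.081, 0.997, 0.0]
contact_force: [1.3, 0.5, -0.8]
gripper_width: 0.273
```

Emit:
drive_tool(fingers=0, series=[[[0,0,0],[0,0,0]],[[0,0,0],[0,0,0]],[[0,0,0],[0,0,0]],[[0,0,0],[0,0,0]]])

```text
time: 5.85
tool_pos: [0.4877, 0.2329, 0.0141]
tool_rot: [0.001, 0.082, 0.997, 0.0]
contact_force: [-0.0, 3.3, 2.9]
gripper_width: 0.499
```

Emit:
drive_tool(series=[[[0,0,0.03],[0,0,0]],[[0,0,0.06],[0,0,0]],[[0,0,0.1],[0,0,0]],[[-0.015,0.04,0.1],[0,0,0]],[[-0.03,0.09,0.1],[0,0,0]],[[-0.041,0.135,0.1],[0,0,0]],[[-0.041,0.166,0.1],[0,0,0]],[[-0.041,0.166,0.08],[0,0,0]]])

```text
time: 6.65
tool_pos: [0.4475, 0.4029, 0.0966]
tool_rot: [0.003, 0.08, 0.997, 0.002]
contact_force: [0.2, 0.7, 0.2]
gripper_width: 0.5
```

Run:
```python
from h import *
s=state();print(s['time'],s['tool_pos'],s['gripper_width'])
save('wrist','w3.png');save('scene','s3.png')
```

```text
6.65 [0.44752708 0.40285812 0.09659255] 0.5000821401428477
```

View pics/w3.png

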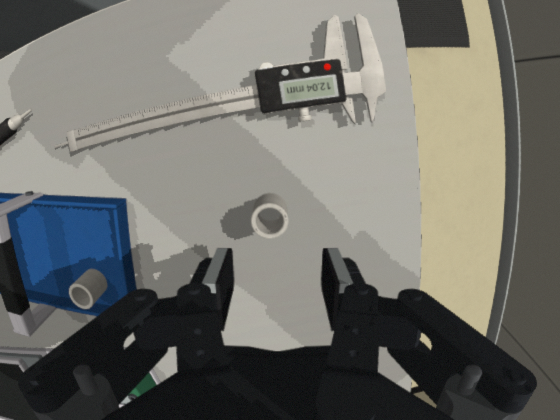

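View pics/s3.png

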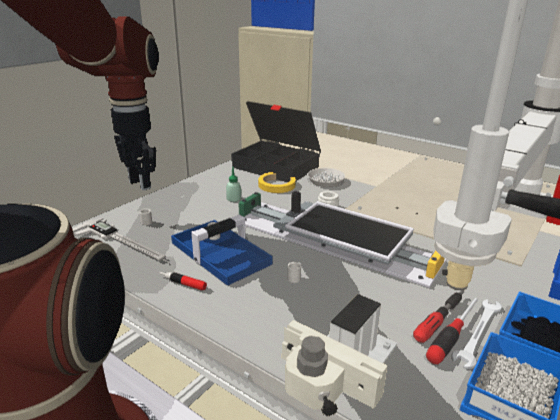

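One sleeve is in the tray, but the tray shifted a few mm, probably because a knuckle brushed the bar as the gripper opened. I'll measure again.

Run:
```python
from h import *
print(plane('wrist',[(269.5,216.5)],0.03).round(4))
print('tray corners', plane('wrist',[(134,318),(127,200)],0.02).round(4))
im=save('top','t3.png'); cv2.imwrite('pics/z3.png',cv2.resize(im[160:320,130:350,::-1],None,fx=3.6,fy=3.6,interpolation=2))
```

```text
[[0.4385 0.3923]]
tray corners [[0.5141 0.2604]
 [0.4129 0.29  ]]
```

View pics/z3.png

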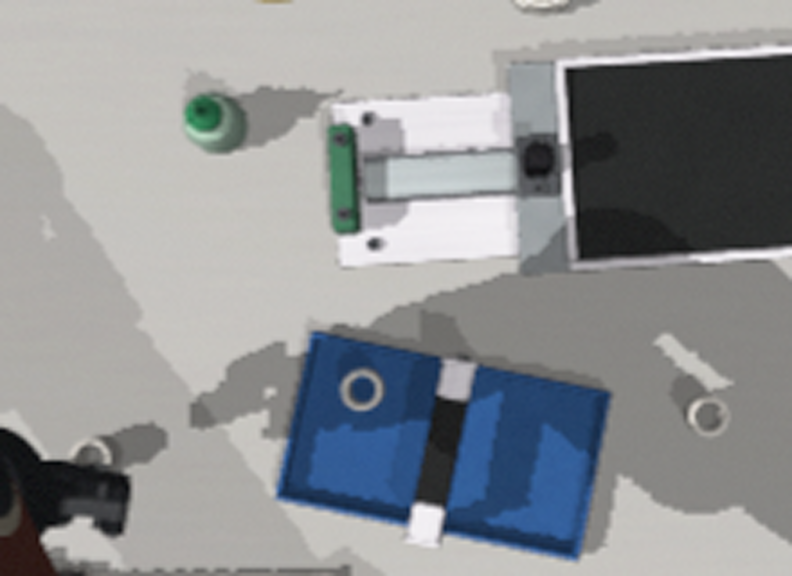

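Run:
```python
from h import *
s=state();print(s['time'],s['tool_pos'],s['tool_rot'])
im=save('wrist','w4.png')
g=cv2.cvtColor(im,cv2.COLOR_RGB2GRAY)
print(camera_model('wrist')['tvec'])
t=np.array([(313,332),(611,392),(578,560),(278,497)])/3.6+(130,160)
P=plane('top',t,0.02);print(P.round(4),P.mean(0))
e=[P[0]-P[1],P[3]-P[2],P[0]-P[3],P[1]-P[2]]
print([ (np.linalg.norm(x).round(3),np.degrees(np.arctan2(x[1],x[0])).round(1)) for x in e])
print(plane('top',np.array([(362,390)])/3.6+(130,160),0.034))
```

```text
6.8 [0.44473466 0.39743265 0.09133357] [-0.00157413  0.08129622  0.99668715 -0.00177857]
[-0.46365619 -0.35817971  0.14331094]
[[0.5241 0.259 ]
 [0.4836 0.0654]
 [0.3769 0.0882]
 [0.419  0.2805]] [0.4508936  0.17327145]
[(np.float64(0.198), np.float64(78.2)), (np.float64(0.197), np.float64(77.7)), (np.float64(0.107), np.float64(-11.6)), (np.float64(0.109), np.float64(-12.0))]
[[0.48703839 0.22568984]]
```

View pics/w4.png

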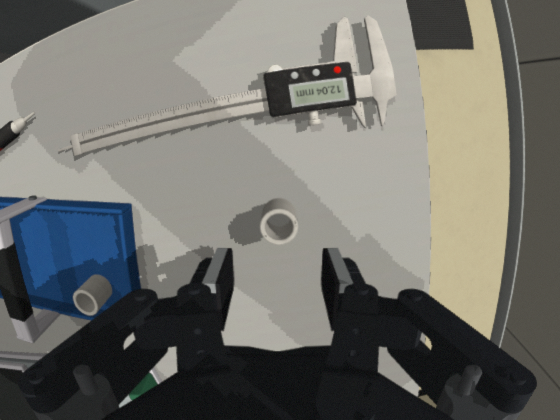

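Emit:
drive_tool(series=[[[0,0,-0.03],[0,0,0]],[[0,0,-0.06],[0,0,0]],[[0,0,-0.075],[0,0,0]],[[0,0,-0.086],[0,0,0]],[[0,0,-0.086],[0,0,0]]])

```text
time: 7.35
tool_pos: [0.4457, 0.3977, 0.0064]
tool_rot: [-0.001, 0.082, 0.997, -0.001]
contact_force: [-0.0, 0.6, -0.3]
gripper_width: 0.499
```

Emit:
drive_tool(fingers=1, series=[[[0,0,0],[0,0,0]],[[0,0,0],[0,0,0]],[[0,0,0],[0,0,0]],[[0,0,0],[0,0,0]],[[0,0,0],[0,0,0]]])

```text
time: 7.85
tool_pos: [0.4473, 0.3993, 0.009]
tool_rot: [0.001, 0.082, 0.997, 0.001]
contact_force: [-0.4, -1.0, 6.9]
gripper_width: 0.276
```

Emit:
drive_tool(series=[[[0,0,0.05],[0,0,0]],[[0,0,0.09],[0,0,0]],[[-0.002,-0.045,0.1],[0,0,-2.5]],[[-0.004,-0.09,0.1],[0,0,-2.5]],[[-0.006,-0.13,0.1],[0,0,-2.5]],[[-0.008,-0.155,0.1],[0,0,-2.5]],[[-0.008,-0.166,0.09],[0,0,-2.5]],[[-0.008,-0.166,0.075],[0,0,-2.5]]])

```text
time: 8.65
tool_pos: [0.4388, 0.232, 0.0822]
tool_rot: [0.001, 0.104, 0.995, 0.001]
contact_force: [0.4, 0.9, -0.9]
gripper_width: 0.271
```

Emit:
drive_tool(series=[[[0,0,-0.02],[0,0,0]],[[0,0,-0.04],[0,0,0]],[[0,0,-0.055],[0,0,0]],[[0,0,-0.064],[0,0,0]],[[0,0,-0.064],[0,0,0]]])

```text
time: 9.15
tool_pos: [0.4368, 0.233, 0.0162]
tool_rot: [-0.002, 0.103, 0.995, -0.001]
contact_force: [-0.3, 0.2, -0.4]
gripper_width: 0.272
```

Emit:
drive_tool(fingers=0.25, series=[[[0,0,0],[0,0,0]],[[0,0,0],[0,0,0]],[[0,0,0],[0,0,0]]])

```text
time: 9.45
tool_pos: [0.4388, 0.2329, 0.0192]
tool_rot: [0.001, 0.103, 0.995, 0.0]
contact_force: [0.2, 1.2, 0.0]
gripper_width: 0.372
```

Emit:
drive_tool(series=[[[0,0,0.02],[0,0,0]],[[0,0,0.04],[0,0,0]],[[0,0,0.07],[0,0,0]],[[0,0,0.11],[0,0,0]],[[0,0,0.13],[0,0,0]],[[0,0,0.13],[0,0,0]]])

```text
time: 10.05
tool_pos: [0.4409, 0.2333, 0.1533]
tool_rot: [0.004, 0.103, 0.995, 0.002]
contact_force: [1.2, 0.4, 0.0]
gripper_width: 0.372
```

Run:
```python
from h import *
s=state();print(s['time'],s['tool_pos'],s['gripper_width'])
save('wrist','w5.png');save('scene','s5.png')
```

```text
10.05 [0.4408688  0.2333238  0.15330521] 0.3724964248287634
```

View pics/w5.png

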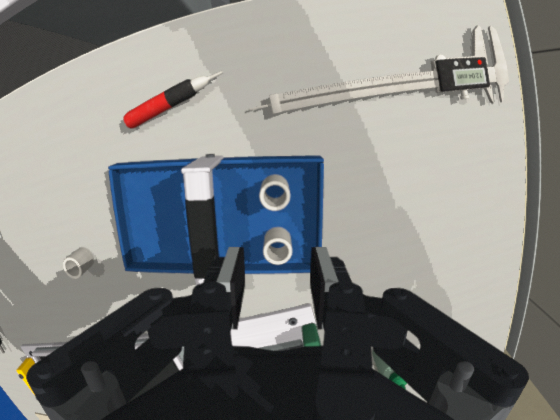

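View pics/s5.png

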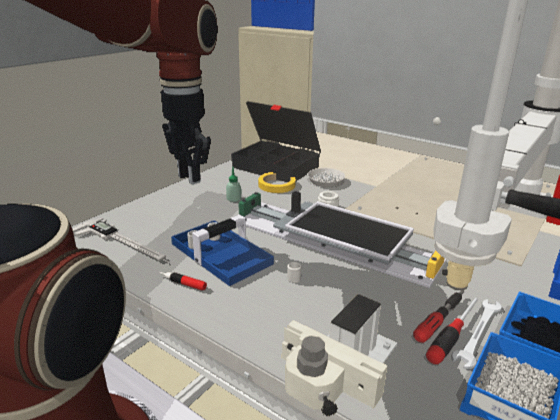

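Both sleeves stand in the tray. Next I'll go to the third.

Emit:
drive_tool(fingers=0, series=[[[0.005,-0.04,0],[0,0,0]],[[0.011,-0.085,0],[0,0,0]],[[0.017,-0.13,0],[0,0,0]],[[0.024,-0.175,0],[0,0,0]],[[0.031,-0.21,-0.02],[0,0,0]],[[0.031,-0.228,-0.04],[0,0,0]],[[0.031,-0.228,-0.05],[0,0,0]],[[0.031,-0.228,-0.05],[0,0,0]]])

```text
time: 10.95
tool_pos: [0.4666, 0.0049, 0.0948]
tool_rot: [-0.003, 0.104, 0.995, 0.0]
contact_force: [-0.6, 0.5, -0.0]
gripper_width: 0.5
```

Run:
```python
from h import *
save('top','t6.png');save('top','t6.png')
s=state();print(s['time'],s['tool_pos'],s['gripper_width'])
save('wrist','w6.png')
```

```text
11.05 [0.4686277  0.00539651 0.09768896] 0.5018661514100716
```

View pics/w6.png

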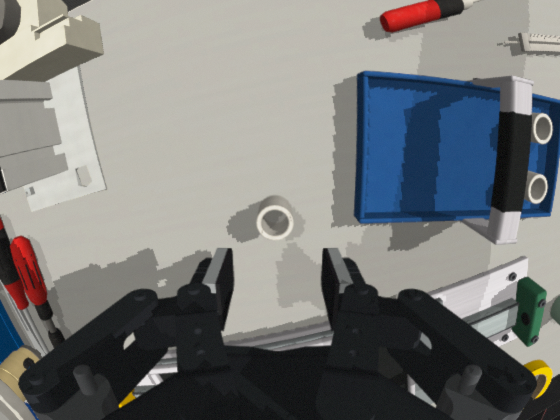

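Emit:
drive_tool(series=[[[0,0,-0.03],[0,0,0]],[[0,0,-0.06],[0,0,0]],[[0,0,-0.08],[0,0,0]],[[0,0,-0.091],[0,0,0]],[[0,0,-0.091],[0,0,0]]])

```text
time: 11.6
tool_pos: [0.4685, 0.0053, 0.0065]
tool_rot: [-0.001, 0.103, 0.995, 0.0]
contact_force: [-1.3, 0.9, 0.4]
gripper_width: 0.498
```

Emit:
drive_tool(fingers=1, series=[[[0,0,0],[0,0,0]],[[0,0,0],[0,0,0]],[[0,0,0],[0,0,0]],[[0,0,0],[0,0,0]],[[0,0,0],[0,0,0]]])

```text
time: 12.1
tool_pos: [0.4707, 0.0044, 0.009]
tool_rot: [0.002, 0.103, 0.995, 0.0]
contact_force: [-0.9, 0.9, 6.6]
gripper_width: 0.278
```

Emit:
drive_tool(series=[[[0,0,0.05],[0,0,0]],[[0,0,0.09],[0,0,0]],[[-0.01,0.04,0.1],[0,0,0]],[[-0.02,0.08,0.1],[0,0,0]],[[-0.03,0.105,0.1],[0,0,0]],[[-0.03,0.115,0.09],[0,0,0]],[[-0.03,0.115,0.075],[0,0,0]],[[-0.03,0.115,0.075],[0,0,0]]])

```text
time: 12.9
tool_pos: [0.4372, 0.1192, 0.0796]
tool_rot: [-0.002, 0.103, 0.995, -0.001]
contact_force: [-1.1, -1.3, -1.5]
gripper_width: 0.273
```

Run:
```python
from h import *
s=state();print(s['time'],s['tool_pos'],s['gripper_width'])
save('wrist','w7.png')
```

```text
12.9 [0.43719356 0.11918571 0.07956323] 0.27333257909794295
```

View pics/w7.png

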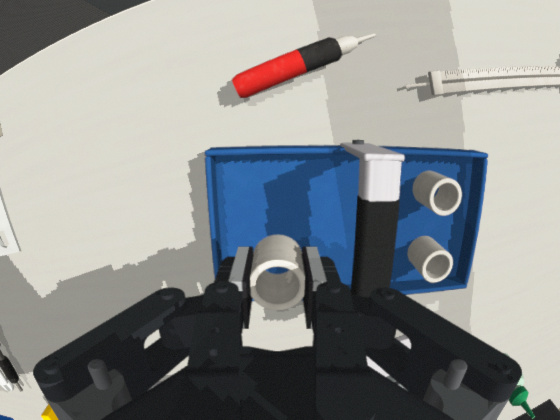

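The third sleeve is held over the tray's free half, so I'll lower and release it.

Emit:
drive_tool(series=[[[0,0,-0.02],[0,0,0]],[[0,0,-0.04],[0,0,0]],[[0,0,-0.055],[0,0,0]],[[0,0,-0.064],[0,0,0]],[[0,0,-0.064],[0,0,0]]])

```text
time: 13.45
tool_pos: [0.4385, 0.1188, 0.0174]
tool_rot: [-0.001, 0.104, 0.995, -0.0]
contact_force: [0.1, -1.1, 0.2]
gripper_width: 0.272
```

Emit:
drive_tool(fingers=0.25, series=[[[0,0,0],[0,0,0]],[[0,0,0],[0,0,0]],[[0,0,0],[0,0,0]]])

```text
time: 13.75
tool_pos: [0.4401, 0.1194, 0.0194]
tool_rot: [0.001, 0.103, 0.995, -0.0]
contact_force: [-0.5, -2.8, 0.7]
gripper_width: 0.37
```

Emit:
drive_tool(series=[[[0,0,0.02],[0,0,0]],[[0,0,0.04],[0,0,0]],[[0,0,0.08],[0,0,0]],[[0,0,0.12],[0,0,0]],[[0,-0.04,0.15],[0,0,0]],[[0,-0.08,0.18],[0,0,0]],[[0,-0.1,0.18],[0,0,0]],[[0,-0.1,0.18],[0,0,0]]])

```text
time: 14.55
tool_pos: [0.4402, 0.018, 0.2006]
tool_rot: [0.002, 0.105, 0.994, 0.0]
contact_force: [-0.3, -0.1, -0.2]
gripper_width: 0.379
```

Run:
```python
from h import *
im=save('top','t8.png');im=save('top','t8.png'); cv2.imwrite('pics/z8.png',cv2.resize(im[120:320,130:430,::-1],None,fx=2.66,fy=2.66,interpolation=2))
s=state();print(s['time'],s['tool_pos'],s['gripper_width'])
save('wrist','w8.png');save('scene','s8.png')
```

```text
14.65 [0.43910002 0.01986645 0.19839424] 0.37911946348014075
```

View pics/z8.png

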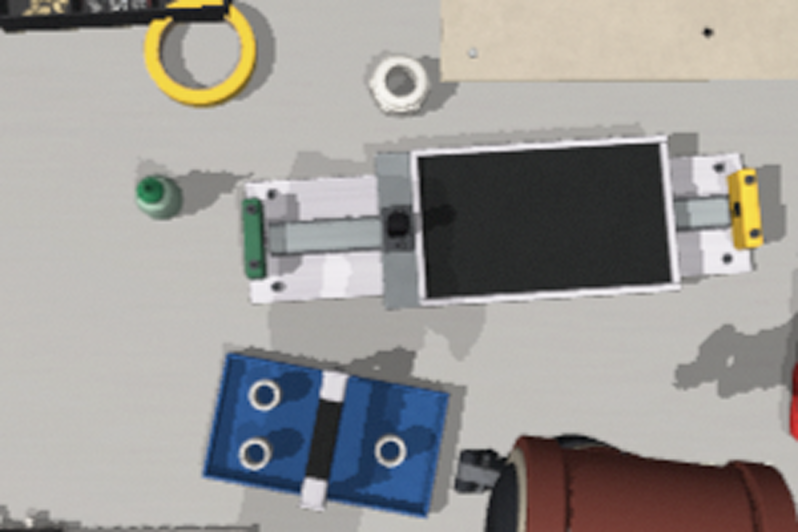

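View pics/s8.png

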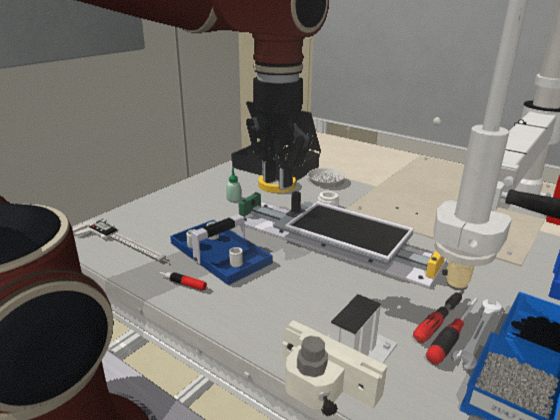

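View pics/w8.png

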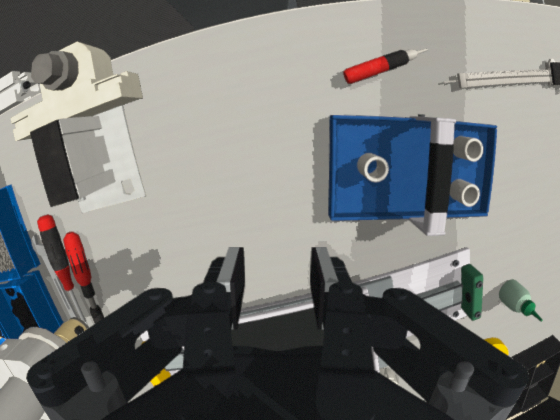

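All three sleeves stand in the tray, seen in the crop at (264,395), (255,453) and (390,451), and no other loose sleeves are visible. Now for the carriage post.

Emit:
drive_tool(fingers=0, series=[[[0.04,0.02,0],[0,0,7.5]],[[0.08,0.04,0],[0,0,15]],[[0.12,0.06,0],[0,0,15]],[[0.16,0.08,0],[0,0,15]],[[0.19,0.0935,-0.02],[0,0,15]],[[0.19,0.0935,-0.05],[0,0,15]],[[0.19,0.0935,-0.06],[0,0,15]],[[0.19,0.0935,-0.06],[0,0,15]]])

```text
time: 15.55
tool_pos: [0.6267, 0.1139, 0.1348]
tool_rot: [-0.003, -0.028, 1.0, -0.0]
contact_force: [-0.3, 0.3, 0.4]
gripper_width: 0.498
```

Run:
```python
from h import *
grab_frame('top');grab_frame('top')
s=state();print(s['time'],s['tool_pos'],s['gripper_width'])
save('wrist','w9.png')
print(proj('wrist',[[0.63,0.1125,0.09]]))
for c in ['wrist']:
  for n in ['carriage_grip','carriage_seat']:
    for d in place_of(c,n): print(c,n,d['confidence'],np.round(d['location'],4))
t=np.array([(232,353),(449,392),(428,517),(205,475)])/2.66+(130,120)
P=plane('top',t,0.02);print(P.round(4),P.mean(0))
e=[P[0]-P[1],P[3]-P[2],P[0]-P[3],P[1]-P[2]]
print([ (np.linalg.norm(x).round(3),np.degrees(np.arctan2(x[1],x[0])).round(1)) for x in e])
```

```text
15.65 [0.62884247 0.11344213 0.13885441] 0.5015729523677479
[[277.35756009 229.18489684]]
wrist carriage_grip 0.79 [0.6307 0.1139 0.0749]
wrist carriage_grip 0.61 [ 0.6664  0.3226 -0.0009]
wrist carriage_seat 0.73 [ 0.6396 -0.0177  0.0387]
[[0.523  0.2583]
 [0.4871 0.0675]
 [0.3796 0.0873]
 [0.4178 0.2809]] [0.45187951 0.17351758]
[(np.float64(0.194), np.float64(79.3)), (np.float64(0.197), np.float64(78.8)), (np.float64(0.108), np.float64(-12.1)), (np.float64(0.109), np.float64(-10.4))]
```

View pics/w9.png

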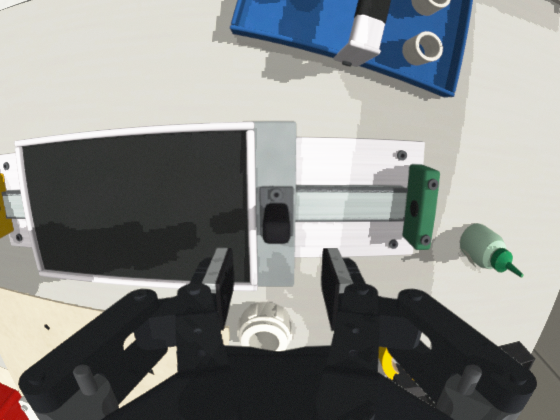

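The post's top is at (276,222), centred between the jaws as predicted. I'll descend and grip it.

Emit:
drive_tool(series=[[[0,0.001,-0.03],[0,0,0]],[[0,0.001,-0.055],[0,0,0]],[[0,0.001,-0.072],[0,0,0]],[[0,0.001,-0.08],[0,0,0]],[[0,0.001,-0.08],[0,0,0]]])

```text
time: 16.3
tool_pos: [0.6286, 0.1139, 0.0577]
tool_rot: [-0.001, -0.027, 1.0, -0.0]
contact_force: [-0.1, -0.4, -0.5]
gripper_width: 0.5
```

Emit:
drive_tool(fingers=1, series=[[[0,0,0],[0,0,0]],[[0,0,0],[0,0,0]],[[0,0,0],[0,0,0]],[[0,0,0],[0,0,0]],[[0,0,0],[0,0,0]],[[0,0,0],[0,0,0]]])

```text
time: 16.9
tool_pos: [0.6304, 0.1139, 0.0603]
tool_rot: [0.001, -0.027, 1.0, -0.0]
contact_force: [-0.5, -1.5, 6.7]
gripper_width: 0.2
```

Emit:
drive_tool(series=[[[0.0005,-0.01,0],[0,0,0]],[[0.001,-0.02,0],[0,0,0]],[[0.0015,-0.03,0],[0,0,0]],[[0.002,-0.038,0],[0,0,0]],[[0.0023,-0.044,0],[0,0,0]],[[0.0025,-0.048,0],[0,0,0]],[[0.0025,-0.048,0],[0,0,0]]])

```text
time: 17.6
tool_pos: [0.6331, 0.0658, 0.0603]
tool_rot: [0.002, -0.027, 1.0, 0.0]
contact_force: [-0.7, -0.6, 5.9]
gripper_width: 0.2
```

Run:
```python
from h import *
s=state();print(s['time'],s['tool_pos'],s['contact_force'])
im=save('top','t10.png');cv2.imwrite('pics/z10.png',cv2.resize(im[120:260,210:430,::-1],None,fx=3.6,fy=3.6,interpolation=2))
save('wrist','w10.png')
```

```text
17.6 [0.63310658 0.06583652 0.06029124] [-0.67801587 -0.57176178  5.94551484]
```

View pics/z10.png

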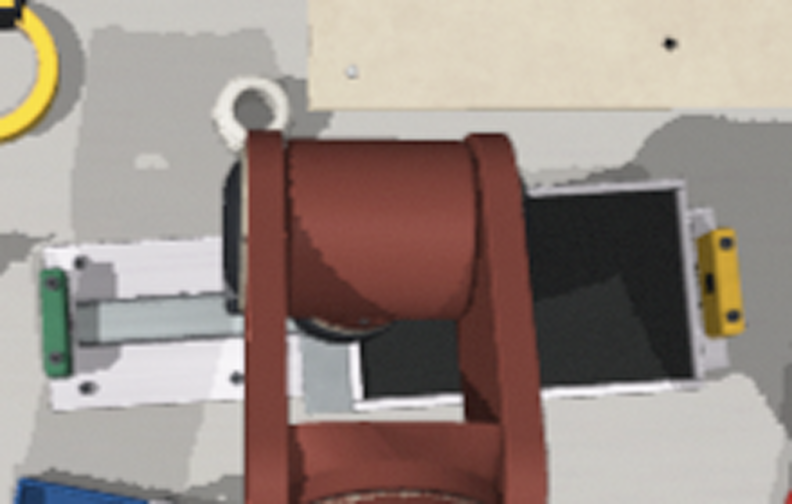

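View pics/w10.png

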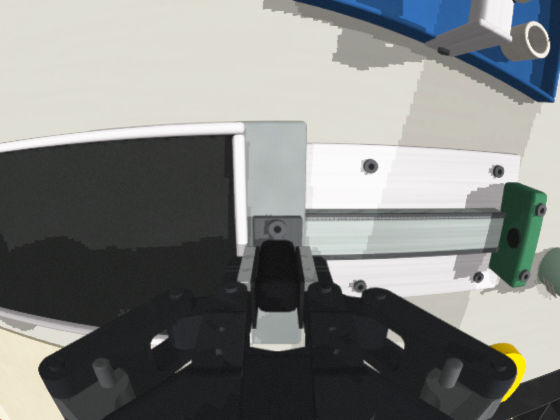

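The carriage followed, with about 10 mm left to the yellow stop. I'll creep the rest.

Emit:
drive_tool(series=[[[0.0002,-0.003,0],[0,0,0]],[[0.0003,-0.006,0],[0,0,0]],[[0.0004,-0.008,0],[0,0,0]],[[0.0004,-0.008,0],[0,0,0]]])

```text
time: 18.1
tool_pos: [0.6335, 0.0584, 0.0603]
tool_rot: [0.002, -0.027, 1.0, 0.0]
contact_force: [-0.7, 0.5, 5.3]
gripper_width: 0.197
```

Emit:
drive_tool(series=[[[0.0001,-0.002,0],[0,0,0]],[[0.0002,-0.003,0],[0,0,0]],[[0.0002,-0.003,0],[0,0,0]]])

```text
time: 18.4
tool_pos: [0.6337, 0.0556, 0.0603]
tool_rot: [0.002, -0.027, 1.0, 0.0]
contact_force: [-0.2, 1.2, 5.6]
gripper_width: 0.202
```

Emit:
drive_tool(series=[[[0.0001,-0.0015,0],[0,0,0]],[[0.0002,-0.003,0],[0,0,0]],[[0.0002,-0.003,0],[0,0,0]]])

```text
time: 18.7
tool_pos: [0.6338, 0.0534, 0.0603]
tool_rot: [0.002, -0.027, 1.0, 0.001]
contact_force: [-0.5, 4.4, 4.8]
gripper_width: 0.201
```

Emit:
drive_tool(series=[[[0.0001,-0.0015,0],[0,0,0]],[[0.0002,-0.003,0],[0,0,0]],[[0.0002,-0.003,0],[0,0,0]]])

```text
time: 19.0
tool_pos: [0.6338, 0.0534, 0.0603]
tool_rot: [0.002, -0.028, 1.0, 0.004]
contact_force: [-0.7, 14.5, 6.2]
gripper_width: 0.198
```

That's the stop: position unchanged and force up to 14 N. I'll unload and release.

Emit:
drive_tool(series=[[[-0.0002,0.0035,0],[0,0,0]],[[-0.0002,0.0035,0],[0,0,0]]])

```text
time: 19.2
tool_pos: [0.6338, 0.0537, 0.0603]
tool_rot: [0.002, -0.028, 1.0, 0.0]
contact_force: [-1.2, 2.7, 6.2]
gripper_width: 0.198
```

Emit:
drive_tool(fingers=0.2, series=[[[0,0,0],[0,0,0]],[[0,0,0],[0,0,0]],[[0,0,0],[0,0,0]]])

```text
time: 19.5
tool_pos: [0.6321, 0.0524, 0.0579]
tool_rot: [-0.0, -0.027, 1.0, 0.0]
contact_force: [0.1, 0.2, 0.7]
gripper_width: 0.404
```

Emit:
drive_tool(series=[[[0,0,0.03],[0,0,0]],[[0,0,0.07],[0,0,0]],[[0,0,0.11],[0,0,0]],[[-0.04,0.025,0.12],[0,0,-7]],[[-0.08,0.05,0.12],[0,0,-14]],[[-0.12,0.08,0.12],[0,0,-14]],[[-0.14,0.1,0.12],[0,0,-14]],[[-0.14,0.1,0.12],[0,0,-14]]])

```text
time: 20.3
tool_pos: [0.49, 0.1543, 0.1779]
tool_rot: [-0.0, 0.093, 0.996, 0.0]
contact_force: [0.7, -0.2, -1.1]
gripper_width: 0.402
```

Run:
```python
from h import *
im=save('top','t11.png');im=save('top','t11.png');cv2.imwrite('pics/z11.png',cv2.resize(im[120:320,190:430,::-1],None,fx=3,fy=3,interpolation=2))
s=state();print(s['time'],s['tool_pos'],s['tool_rot'],s['contact_force'])
save('wrist','w11.png')
for n in ['carrier_grip','carriage_grip','carriage_seat']:
    for d in place_of('wrist',n): print(n,d['confidence'],np.round(d['location'],4))
```

```text
20.4 [0.49231744 0.15263101 0.17833177] [ 2.96116572e-04  9.41683296e-02  9.95556237e-01 -1.33618882e-04] [ 0.04203119 -0.21884061 -0.93326389]
carrier_grip 0.93 [0.4505 0.1748 0.0578]
carriage_seat 0.53 [0.44   0.2368 0.0198]
carriage_seat 0.21 [ 0.6691  0.3246 -0.0036]
```

View pics/z11.png

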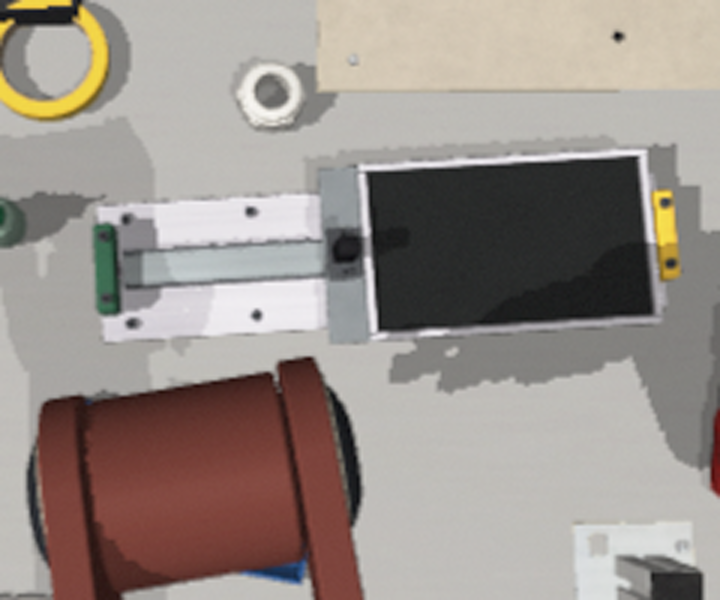

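View pics/w11.png

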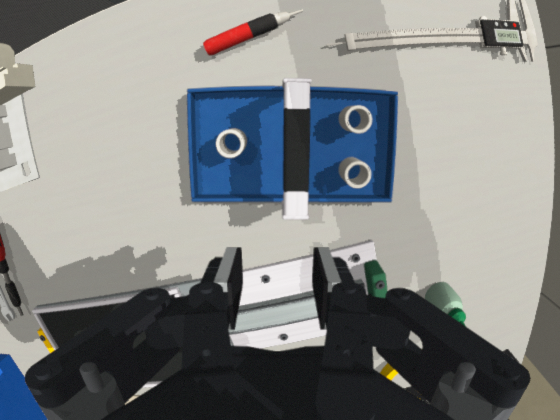

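The carriage is against the yellow stop. The tray is clear in the wrist view, with the bar centred near (296,147). I'll compute both poses.

Run:
```python
from h import *
def rep(P):
    print(P.round(4).tolist(),P.mean(0).round(4))
    e=[P[0]-P[1],P[3]-P[2],P[0]-P[3],P[1]-P[2]]
    print([ (np.linalg.norm(x).round(3),np.degrees(np.arctan2(x[1],x[0])).round(1)) for x in e])
rep(plane('top',np.array([(369,172),(642,157),(655,314),(379,331)])/3+(190,120),0.042))
print('post',plane('top',np.array([(346,247)])/3+(190,120),0.09))
rep(plane('wrist',[(391,202),(193,202),(187,89),(397,92)],0.02))
b=plane('wrist',[(284,107),(309,107),(308,194),(284,194)],0.068);print(b.round(4),b.mean(0))
b=plane('wrist',[(283,84),(311,84),(307,216),(285,216)],0.068);print(b.round(4),b.mean(0))
s=state();print(s['tool_pos'])
```

```text
[[0.697, 0.0328], [0.7082, -0.1833], [0.5841, -0.1882], [0.5725, 0.0273]] [ 0.6404 -0.0778]
[(np.float64(0.216), np.float64(93.0)), (np.float64(0.216), np.float64(93.1)), (np.float64(0.125), np.float64(2.5)), (np.float64(0.124), np.float64(2.3))]
post [[0.63190099 0.0563083 ]]
[[0.5268, 0.2605], [0.4896, 0.0674], [0.382, 0.0868], [0.4202, 0.2811]] [0.4547 0.1739]
[(np.float64(0.197), np.float64(79.1)), (np.float64(0.198), np.float64(78.9)), (np.float64(0.109), np.float64(-10.9)), (np.float64(0.109), np.float64(-10.2))]
[[0.4192 0.1705]
 [0.4226 0.1895]
 [0.4906 0.1766]
 [0.487  0.1577]] [0.45484561 0.1735728 ]
[[0.4014 0.1732]
 [0.4052 0.1943]
 [0.5088 0.1728]
 [0.5053 0.1551]] [0.45516293 0.1738301 ]
[0.49323381 0.1517927  0.17830929]
```

Emit:
drive_tool(series=[[[-0.02,0.011,-0.02],[0,0,0]],[[-0.0385,0.0217,-0.05],[0,0,0]],[[-0.0385,0.0217,-0.08],[0,0,0]],[[-0.0385,0.0217,-0.08],[0,0,0]],[[-0.0385,0.0217,-0.08],[0,0,0]]])

```text
time: 21.1
tool_pos: [0.4544, 0.1738, 0.0984]
tool_rot: [-0.0, 0.095, 0.995, -0.0]
contact_force: [0.2, -0.2, 0.3]
gripper_width: 0.396
```

Run:
```python
from h import *
s=state();print(s['time'],s['tool_pos'],s['tool_rot'],s['contact_force'])
save('wrist','w12.png')
print(proj('wrist',[[0.4547,0.1737,0.068],[0.4094,0.1826,.068]]))
```

```text
21.1 [0.45438283 0.17377503 0.0984448 ] [-4.14143301e-04  9.50781737e-02  9.95469706e-01 -1.83373580e-04] [ 0.18493524 -0.22032     0.31916308]
[[277.95252351 237.95974256]
 [278.30625294 157.92408556]]
```

View pics/w12.png

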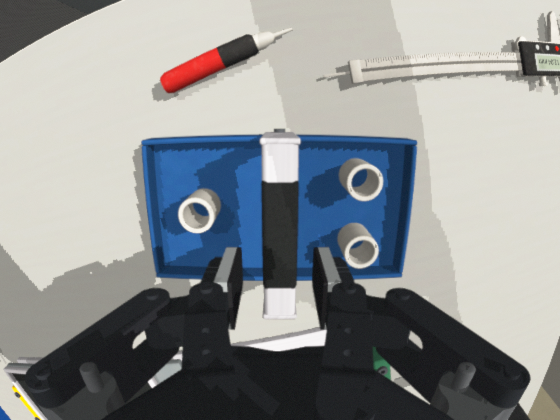

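The bar (columns 263–299) is centred between the jaws, so I'll descend and grip.

Emit:
drive_tool(series=[[[0,0,-0.025],[0,0,0]],[[0,0,-0.045],[0,0,0]],[[0,0,-0.057],[0,0,0]],[[0,0,-0.057],[0,0,0]],[[0,0,-0.057],[0,0,0]]])

```text
time: 21.65
tool_pos: [0.4551, 0.1743, 0.0427]
tool_rot: [0.001, 0.095, 0.995, 0.0]
contact_force: [0.5, -1.3, 0.5]
gripper_width: 0.4
```

Emit:
drive_tool(fingers=1, series=[[[0,0,0],[0,0,0]],[[0,0,0],[0,0,0]],[[0,0,0],[0,0,0]],[[0,0,0],[0,0,0]],[[0,0,0],[0,0,0]],[[0,0,0],[0,0,0]]])

```text
time: 22.25
tool_pos: [0.4555, 0.1746, 0.0432]
tool_rot: [0.002, 0.095, 0.996, 0.001]
contact_force: [-0.7, -0.2, 6.3]
gripper_width: 0.228
```

Emit:
drive_tool(series=[[[0,0,0.01],[0,0,0]],[[0,0,0.02],[0,0,0]],[[0,0,0.03],[0,0,0]],[[0,0,0.03],[0,0,0]],[[0,0,0.03],[0,0,0]]])

```text
time: 22.75
tool_pos: [0.454, 0.1742, 0.0716]
tool_rot: [0.0, 0.095, 0.996, 0.0]
contact_force: [-0.2, 0.4, -4.2]
gripper_width: 0.223
```

Run:
```python
from h import *
s=state();print(s['time'],s['tool_pos'],s['tool_rot'],s['contact_force'],s['ft_torque'])
save('wrist','w13.png');save('scene','s13.png')
```

```text
22.75 [0.45400301 0.17424576 0.07159176] [2.58712599e-04 9.46118227e-02 9.95514206e-01 4.78185187e-05] [-0.17210073  0.43891986 -4.15477486] [-0.03342647  0.00694156 -0.00762602]
```

View pics/w13.png

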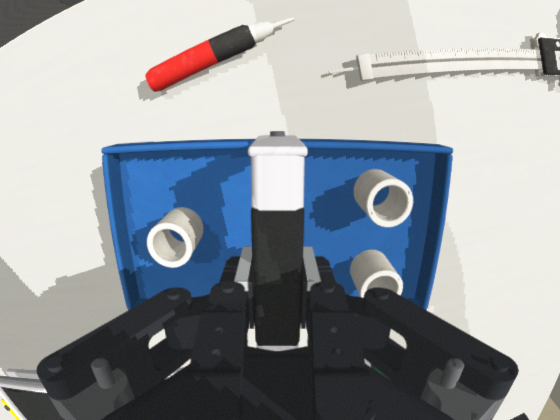

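View pics/s13.png

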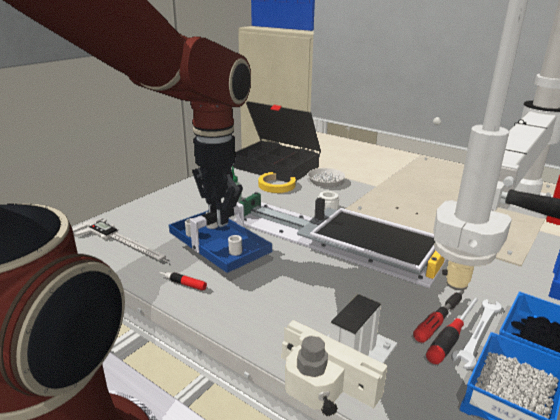

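The tray is lifted level and the sleeves are standing. I'll raise it and carry it gently.

Emit:
drive_tool(series=[[[0,0,0.008],[0,0,0]],[[0,0,0.02],[0,0,0]],[[0,0,0.035],[0,0,0]],[[0,0,0.05],[0,0,0]],[[0,0,0.063],[0,0,0]],[[0,0,0.072],[0,0,0]],[[0,0,0.076],[0,0,0]],[[0,0,0.078],[0,0,0]]])

```text
time: 23.65
tool_pos: [0.454, 0.1742, 0.1498]
tool_rot: [0.0, 0.095, 0.996, 0.0]
contact_force: [-0.2, -0.2, -4.0]
gripper_width: 0.221
```

Emit:
drive_tool(series=[[[0.005,-0.005,0],[0,0,1]],[[0.015,-0.016,0],[0,0,2.5]],[[0.03,-0.032,0],[0,0,4.5]],[[0.047,-0.052,0],[0,0,6.5]],[[0.065,-0.074,0],[0,0,8.5]],[[0.083,-0.098,0],[0,0,10.5]],[[0.1,-0.121,0],[0,0,12.5]],[[0.117,-0.144,0],[0,0,13.7]]])

```text
time: 24.45
tool_pos: [0.5712, 0.0287, 0.148]
tool_rot: [-0.001, -0.026, 1.0, 0.0]
contact_force: [0.1, 1.8, -4.5]
gripper_width: 0.219
```

Emit:
drive_tool(series=[[[0.017,-0.023,0],[0,0,0]],[[0.033,-0.046,0],[0,0,0]],[[0.046,-0.067,0],[0,0,0]],[[0.056,-0.084,0],[0,0,0]],[[0.063,-0.096,0],[0,0,0]],[[0.067,-0.103,0],[0,0,0]],[[0.069,-0.106,0],[0,0,0]],[[0.069,-0.107,0],[0,0,0]]])

```text
time: 25.25
tool_pos: [0.6399, -0.0765, 0.1492]
tool_rot: [-0.0, -0.025, 1.0, 0.0]
contact_force: [-0.3, 0.7, -4.1]
gripper_width: 0.221
```

Run:
```python
from h import *
grab_frame('top');
im=save('top','t14.png');cv2.imwrite('pics/z14.png',cv2.resize(im[120:320,190:430,::-1],None,fx=3,fy=3,interpolation=2))
s=state();print(s['time'],s['tool_pos'],s['tool_rot'],s['contact_force'],s['ft_torque'])
save('wrist','w14.png');save('scene','s14.png')
```

```text
25.35 [ 0.63962029 -0.07613896  0.14926206] [-2.07190721e-04 -2.51504542e-02  9.99683641e-01  1.70505903e-04] [-0.22493315 -0.43799737 -3.8990496 ] [ 0.01090737 -0.01719131  0.03982176]
```

View pics/w14.png

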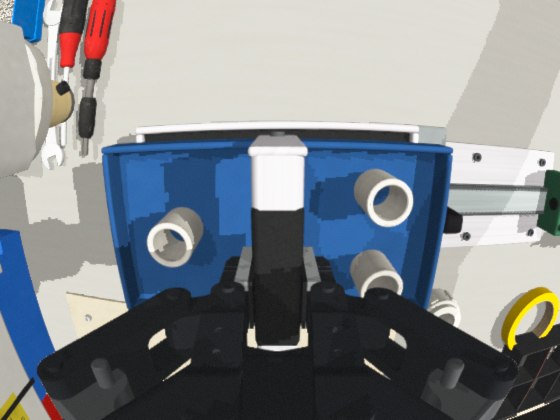

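View pics/s14.png

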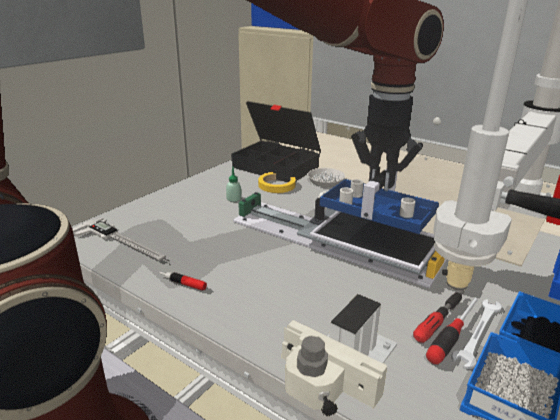

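View pics/z14.png

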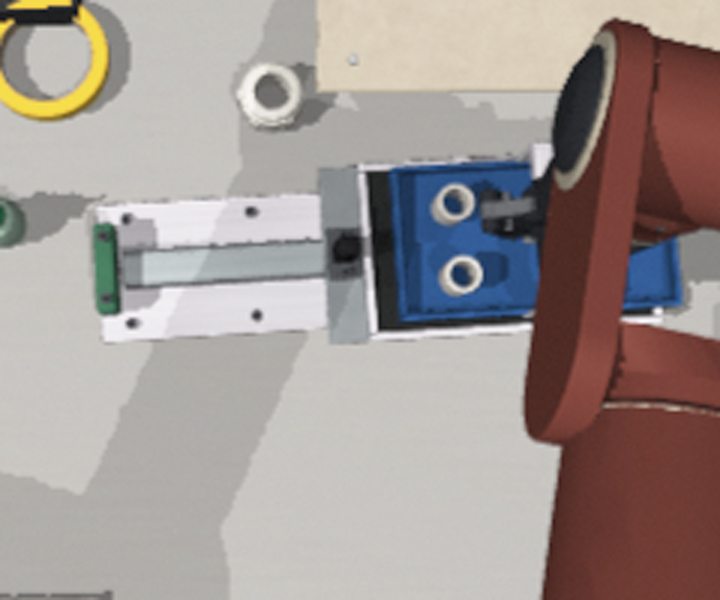

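The tray is level above the seat with all sleeves standing. I'll check its alignment from the corners at (391,168), (406,321) and (684,302).

Run:
```python
from h import *
P=plane('top',np.array([(391,168),(406,321),(684,303)])/3+(190,120),0.127);print(P.round(4),'centre',((P[0]+P[2])/2).round(4))
for a,b in((0,1),(1,2)):
  x=P[a]-P[b];print(np.linalg.norm(x).round(3),np.degrees(np.arctan2(x[1],x[0])).round(1))
# predicted rim in wrist vs picture: near rim outer corners(x-) 
c=np.array([0.6405,-0.077]);a=np.radians(2.9);ex=np.array([np.cos(a),np.sin(a)]);ey=np.array([-np.sin(a),np.cos(a)])
for sy in(-1,1): print(proj('wrist',[np.r_[c-ex*0.069+sy*0.114*ey,0.046]]))
```

```text
[[ 0.6836  0.0269]
 [ 0.5748  0.0185]
 [ 0.5861 -0.1788]] centre [ 0.6348 -0.076 ]
0.109 4.4
0.198 93.3
[[134.26442245 123.33877957]]
[[419.67158967 123.23716507]]
```

Emit:
drive_tool(series=[[[0.001,0,-0.008],[0,0,0]],[[0.002,-0.001,-0.018],[0,0,0]],[[0.0025,-0.001,-0.03],[0,0,0]],[[0.0025,-0.001,-0.04],[0,0,0]],[[0.0025,-0.001,-0.047],[0,0,0]],[[0.0025,-0.001,-0.052],[0,0,0]],[[0.0025,-0.001,-0.052],[0,0,0]]])

```text
time: 26.15
tool_pos: [0.6418, -0.0776, 0.0961]
tool_rot: [-0.001, -0.025, 1.0, 0.0]
contact_force: [-1.0, 0.2, -5.0]
gripper_width: 0.221
```

Run:
```python
from h import *
s=state();print(s['time'],s['tool_pos'],s['contact_force'])
im=save('scene','s15.png');cv2.imwrite('pics/zs15.png',cv2.resize(im[150:300,270:470,::-1],None,fx=4,fy=4,interpolation=2))
im=save('top','t15.png');cv2.imwrite('pics/z15.png',cv2.resize(im[120:320,190:430,::-1],None,fx=3,fy=3,interpolation=2))
```

```text
26.15 [ 0.64180272 -0.07764131  0.09607265] [-1.0294524   0.19985461 -5.0190473 ]
```

View pics/zs15.png

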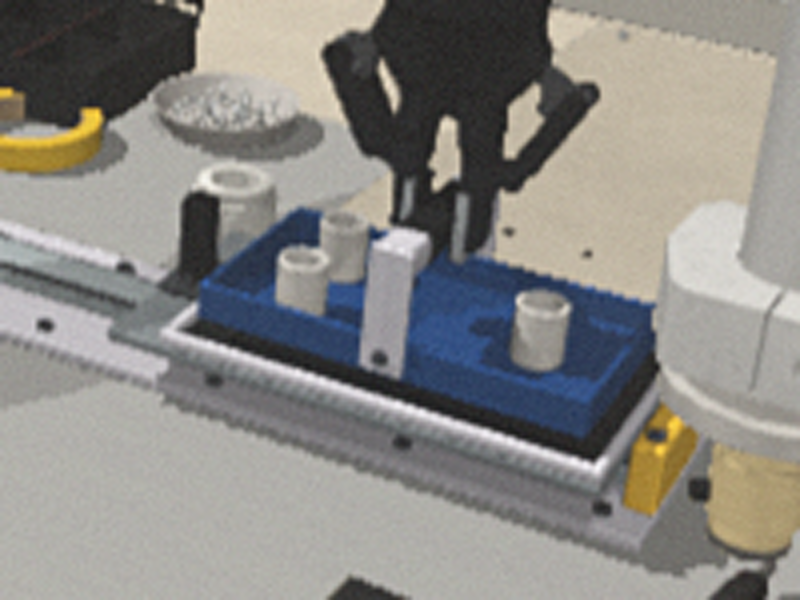

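View pics/z15.png

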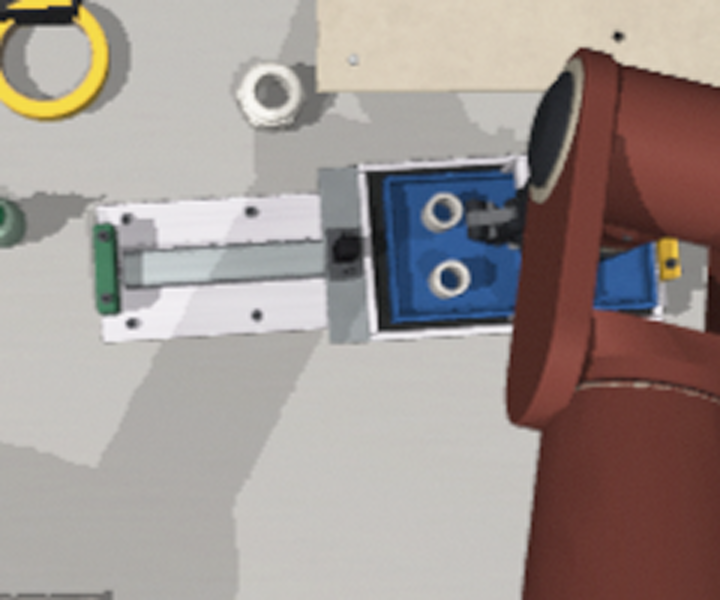

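Run:
```python
from h import *
c=np.array([0.6404,-0.0778]);a=np.radians(2.8);ex=np.array([np.cos(a),np.sin(a)]);ey=np.array([-np.sin(a),np.cos(a)])
for p in plane('top',np.array([(383,177),(396,322),(657,306)])/3+(190,120),0.0735): print(((p-c)@ex).round(4),((p-c)@ey).round(4))
```

```text
0.0517 0.1013
-0.0582 0.099
-0.0572 -0.0983
```

The tray is within 3 mm of centre. I'll shift it +2 mm in x and lower it.

Emit:
drive_tool(series=[[[0.002,0,-0.004],[0,0,0]],[[0.002,0,-0.007],[0,0,0]],[[0.002,0,-0.01],[0,0,0]],[[0.002,0,-0.012],[0,0,0]],[[0.002,0,-0.012],[0,0,0]]])

```text
time: 26.75
tool_pos: [0.6441, -0.0777, 0.0847]
tool_rot: [-0.0, -0.025, 1.0, 0.0]
contact_force: [-0.0, 0.7, -4.4]
gripper_width: 0.223
```

Emit:
drive_tool(series=[[[0,0,-0.001],[0,0,0]],[[0,0,-0.002],[0,0,0]],[[0,0,-0.002],[0,0,0]]])

```text
time: 27.05
tool_pos: [0.6446, -0.0778, 0.0834]
tool_rot: [0.0, -0.025, 1.0, 0.0]
contact_force: [0.7, 0.4, -3.0]
gripper_width: 0.224
```

Emit:
drive_tool(series=[[[0,0,-0.001],[0,0,0]],[[0,0,-0.001],[0,0,0]],[[0,0,-0.001],[0,0,0]]])

```text
time: 27.35
tool_pos: [0.6447, -0.0779, 0.0832]
tool_rot: [0.0, -0.025, 1.0, -0.0]
contact_force: [-3.2, 0.8, 2.2]
gripper_width: 0.216
```

It has landed, with the force now up instead of down. I'll release, rise and look.

Emit:
drive_tool(fingers=0.2, series=[[[0,0,0],[0,0,0]],[[0,0,0],[0,0,0]],[[0,0,0],[0,0,0]]])

```text
time: 27.65
tool_pos: [0.6449, -0.0779, 0.0827]
tool_rot: [0.001, -0.025, 1.0, -0.0]
contact_force: [0.8, 0.0, -0.2]
gripper_width: 0.397
```

Emit:
drive_tool(series=[[[0,0,0.02],[0,0,0]],[[0,0,0.05],[0,0,0]],[[0,0,0.09],[0,0,0]],[[0,0.04,0.1],[0,0,0]],[[-0.004,0.08,0.1],[0,0,0]],[[-0.008,0.115,0.1],[0,0,0]],[[-0.011,0.131,0.09],[0,0,0]],[[-0.011,0.131,0.08],[0,0,0]]])

```text
time: 28.45
tool_pos: [0.6332, 0.0549, 0.1619]
tool_rot: [0.0, -0.026, 1.0, -0.0]
contact_force: [0.2, -0.9, -0.6]
gripper_width: 0.405
```

Run:
```python
from h import *
im=save('scene','s16.png');cv2.imwrite('pics/zs16.png',cv2.resize(im[150:300,270:470,::-1],None,fx=4,fy=4,interpolation=2))
im=save('top','t16.png');cv2.imwrite('pics/z16.png',cv2.resize(im[120:320,190:430,::-1],None,fx=3,fy=3,interpolation=2))
s=state();print(s['time'],s['tool_pos'],s['contact_force'])
save('wrist','w16.png')
```

```text
28.55 [0.63199702 0.05268694 0.15928801] [-0.25203008 -0.13778257 -0.44221057]
```

View pics/zs16.png

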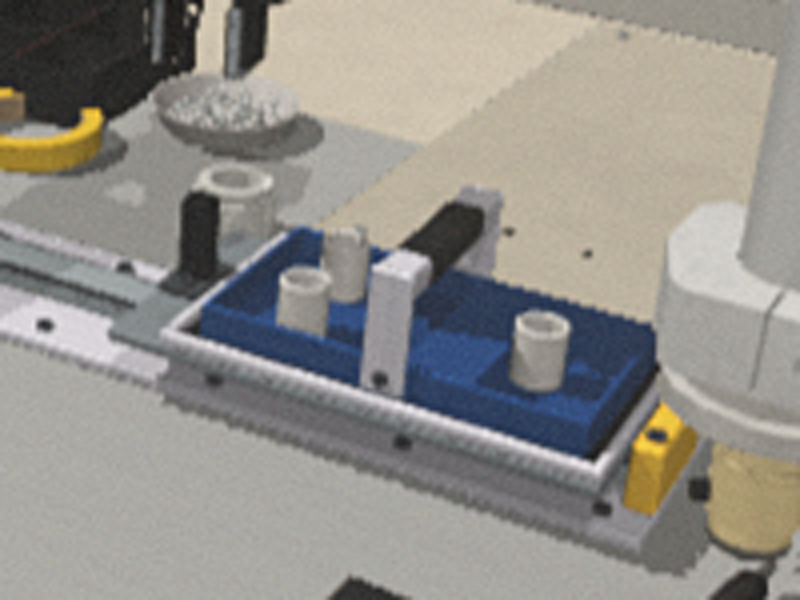

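View pics/w16.png

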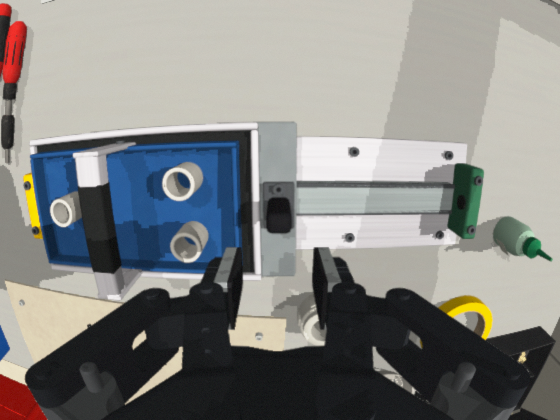

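View pics/z16.png

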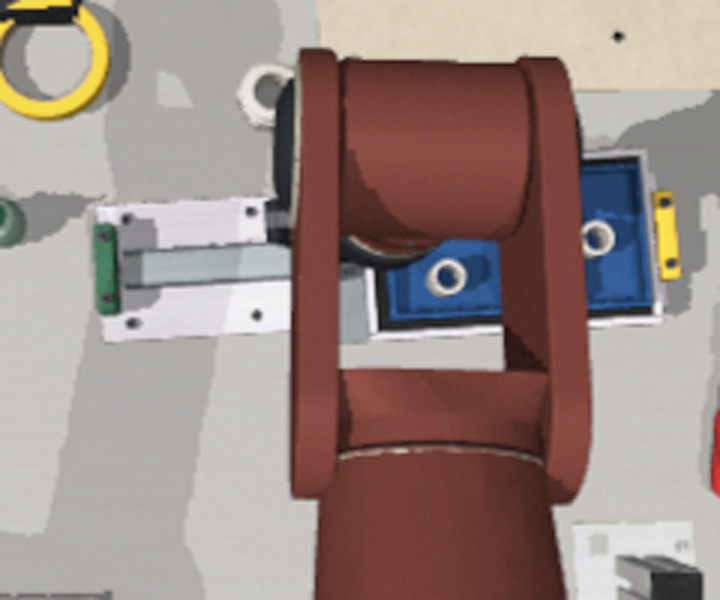

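The tray looks flat inside the rims with all three sleeves upright. I'll verify numerically before sliding.

Run:
```python
from h import *
im=cv2.imread('pics/w16.png');cv2.imwrite('pics/zw16.png',cv2.resize(im[110:310,10:310],None,fx=2.66,fy=2.66,interpolation=2))
c=np.array([0.6404,-0.0775]);a=np.radians(2.8);ex=np.array([np.cos(a),np.sin(a)]);ey=np.array([-np.sin(a),np.cos(a)])
X=[np.r_[c+sx*.055*ex+sy*.1*ey,0.06] for sx,sy in((-1,-1),(-1,1),(1,1),(1,-1))]
print('pred tray',proj('wrist',X).round(0).tolist())
X=[np.r_[c+sx*.063*ex+sy*.108*ey,0.046] for sx,sy in((-1,-1),(-1,1),(1,1),(1,-1))]
print('pred rim in',proj('wrist',X).round(0).tolist())
```

```text
pred tray [[30.0, 151.0], [238.0, 138.0], [243.0, 271.0], [49.0, 261.0]]
pred rim in [[33.0, 142.0], [250.0, 127.0], [254.0, 272.0], [53.0, 262.0]]
```

View pics/zw16.png

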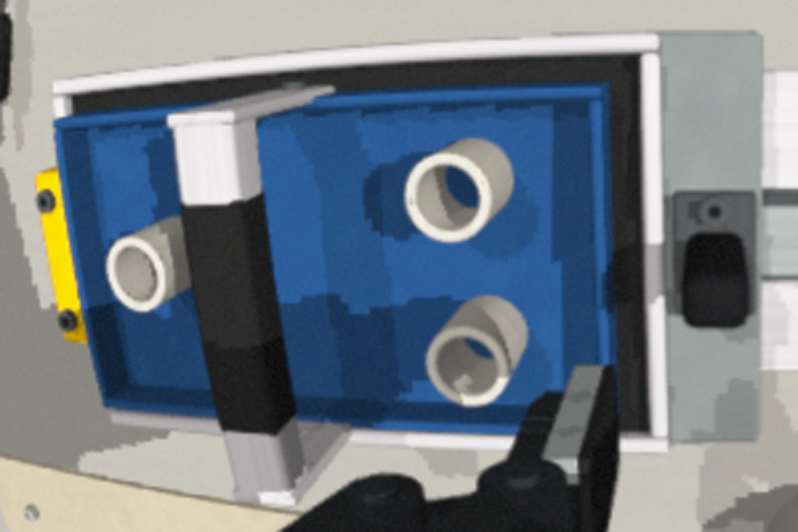

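The tray sits about 3 mm off centre in x, well within the play. Now I'll grip the post with narrower jaws and stay above the tray wall.

Emit:
drive_tool(fingers=0.32, series=[[[0.001,0.0007,-0.02],[0,0,0]],[[0.001,0.0007,-0.02],[0,0,0]],[[0.001,0.0007,-0.02],[0,0,0]]])

```text
time: 28.9
tool_pos: [0.6343, 0.0527, 0.1419]
tool_rot: [-0.001, -0.024, 1.0, -0.0]
contact_force: [0.9, -0.5, -0.7]
gripper_width: 0.34
```

Run:
```python
from h import *
s=state();print(s['time'],s['tool_pos'],s['gripper_width'])
save('wrist','w17.png')
```

```text
28.9 [0.6342646  0.05274923 0.1418817 ] 0.34010452966104165
```

View pics/w17.png

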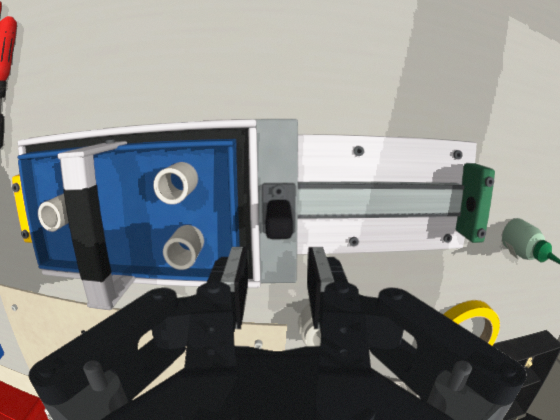

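Emit:
drive_tool(series=[[[0,0,-0.025],[0,0,0]],[[0,0,-0.045],[0,0,0]],[[0,0,-0.06],[0,0,0]],[[0,0,-0.07],[0,0,0]],[[0,0,-0.076],[0,0,0]],[[0,0,-0.076],[0,0,0]]])

```text
time: 29.55
tool_pos: [0.6342, 0.0539, 0.0659]
tool_rot: [-0.0, -0.025, 1.0, -0.0]
contact_force: [0.0, -0.3, -0.7]
gripper_width: 0.338
```

Emit:
drive_tool(fingers=1, series=[[[0,0,0],[0,0,0]],[[0,0,0],[0,0,0]],[[0,0,0],[0,0,0]],[[0,0,0],[0,0,0]],[[0,0,0],[0,0,0]]])

```text
time: 30.05
tool_pos: [0.635, 0.0539, 0.0672]
tool_rot: [0.001, -0.025, 1.0, -0.0]
contact_force: [-1.3, -1.3, 3.4]
gripper_width: 0.192
```

Emit:
drive_tool(series=[[[-0.0002,0.003,0],[0,0,0]],[[-0.0005,0.009,0],[0,0,0]],[[-0.0009,0.017,0],[0,0,0]],[[-0.0014,0.027,0],[0,0,0]],[[-0.002,0.038,0],[0,0,0]],[[-0.0026,0.049,0],[0,0,0]],[[-0.0032,0.06,0],[0,0,0]],[[-0.0037,0.07,0],[0,0,0]]])

```text
time: 30.85
tool_pos: [0.631, 0.1248, 0.0673]
tool_rot: [0.0, -0.025, 1.0, -0.0]
contact_force: [-1.4, -2.5, 6.6]
gripper_width: 0.194
```

Emit:
drive_tool(series=[[[-0.0005,0.01,0],[0,0,0]],[[-0.0011,0.021,0],[0,0,0]],[[-0.0017,0.033,0],[0,0,0]],[[-0.0024,0.045,0],[0,0,0]],[[-0.003,0.057,0],[0,0,0]],[[-0.0035,0.067,0],[0,0,0]],[[-0.0039,0.075,0],[0,0,0]],[[-0.0042,0.08,0],[0,0,0]]])

```text
time: 31.65
tool_pos: [0.6265, 0.2051, 0.0672]
tool_rot: [0.0, -0.025, 1.0, 0.0]
contact_force: [-2.0, -2.5, 6.9]
gripper_width: 0.199
```

Emit:
drive_tool(series=[[[-0.0001,0.002,0],[0,0,0]],[[-0.0002,0.004,0],[0,0,0]],[[-0.0003,0.006,0],[0,0,0]],[[-0.0003,0.006,0],[0,0,0]]])

```text
time: 32.05
tool_pos: [0.6262, 0.211, 0.0672]
tool_rot: [0.0, -0.025, 1.0, 0.0]
contact_force: [-1.8, -1.1, 6.3]
gripper_width: 0.191
```

Emit:
drive_tool(series=[[[-0.0001,0.002,0],[0,0,0]],[[-0.0002,0.003,0],[0,0,0]],[[-0.0002,0.003,0],[0,0,0]]])

```text
time: 32.35
tool_pos: [0.626, 0.2133, 0.0672]
tool_rot: [0.0, -0.025, 1.0, -0.0]
contact_force: [-2.6, -3.3, 6.4]
gripper_width: 0.197
```

Emit:
drive_tool(series=[[[-0.0001,0.002,0],[0,0,0]],[[-0.0002,0.003,0],[0,0,0]],[[-0.0002,0.003,0],[0,0,0]]])

```text
time: 32.65
tool_pos: [0.626, 0.2133, 0.0672]
tool_rot: [-0.0, -0.025, 1.0, -0.003]
contact_force: [-3.4, -13.2, 7.1]
gripper_width: 0.194
```

The carriage is at the green stop: 160 mm of travel, stalled at 13 N. I'll unload, open a little and rise straight up.

Emit:
drive_tool(series=[[[0.0002,-0.0033,0],[0,0,0]],[[0.0002,-0.0033,0],[0,0,0]]])

```text
time: 32.85
tool_pos: [0.6261, 0.2131, 0.0673]
tool_rot: [0.0, -0.025, 1.0, 0.0]
contact_force: [-3.3, -2.2, 5.8]
gripper_width: 0.198
```

Emit:
drive_tool(fingers=0.32, series=[[[0,0,0],[0,0,0]],[[0,0,0],[0,0,0]],[[0,0,0],[0,0,0]]])

```text
time: 33.15
tool_pos: [0.6255, 0.2131, 0.0656]
tool_rot: [-0.001, -0.025, 1.0, 0.0]
contact_force: [-0.6, -1.0, -0.3]
gripper_width: 0.34
```

Emit:
drive_tool(series=[[[0,0,0.02],[0,0,0]],[[0,0,0.05],[0,0,0]],[[0,0,0.09],[0,0,0]],[[0,0,0.13],[0,0,0]],[[-0.04,0,0.15],[0,0,0]],[[-0.08,0,0.16],[0,0,0]],[[-0.1,0.03,0.16],[0,0,0]],[[-0.1,0.06,0.16],[0,0,0]]])

```text
time: 33.95
tool_pos: [0.524, 0.2733, 0.2271]
tool_rot: [0.0, -0.025, 1.0, 0.0]
contact_force: [0.2, -0.3, -0.5]
gripper_width: 0.337
```

Run:
```python
from h import *
im=save('scene','s18.png');cv2.imwrite('pics/zs18.png',cv2.resize(im[130:330,180:460,::-1],None,fx=2.8,fy=2.8,interpolation=2))
im=save('top','t18.png');cv2.imwrite('pics/z18.png',cv2.resize(im[120:320,170:430,::-1],None,fx=3,fy=3,interpolation=2))
s=state();print(s['time'],s['tool_pos'],s['contact_force'])
for c in('top','scene'):
  for n in ['carriage_grip','oil_bottle','white_nut','carrier_grip']:
    for d in place_of(c,n)[:1]: print(c,n,d['confidence'],np.round(d['location'],4))
```

```text
34.05 [0.5249533  0.27534539 0.22640271] [ 0.48213772 -0.06082105 -0.40267523]
top carriage_grip 0.79 [0.6265 0.2148 0.0721]
top oil_bottle 0.51 [ 0.6619  0.3197 -0.0022]
top white_nut 0.89 [0.7692 0.1089 0.002 ]
top carrier_grip 0.6 [0.6343 0.084  0.1018]
scene carriage_grip 0.57 [0.6234 0.2135 0.0677]
scene oil_bottle 0.82 [6.67e-01 3.21e-01 4.00e-04]
scene white_nut 0.5 [7.671e-01 1.101e-01 1.000e-04]
scene carrier_grip 0.75 [0.6298 0.0815 0.0974]
```

View pics/zs18.png

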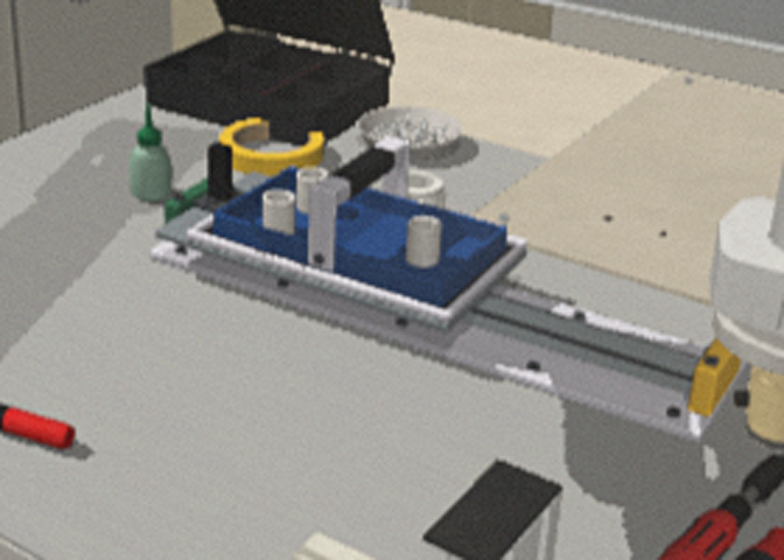

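View pics/z18.png

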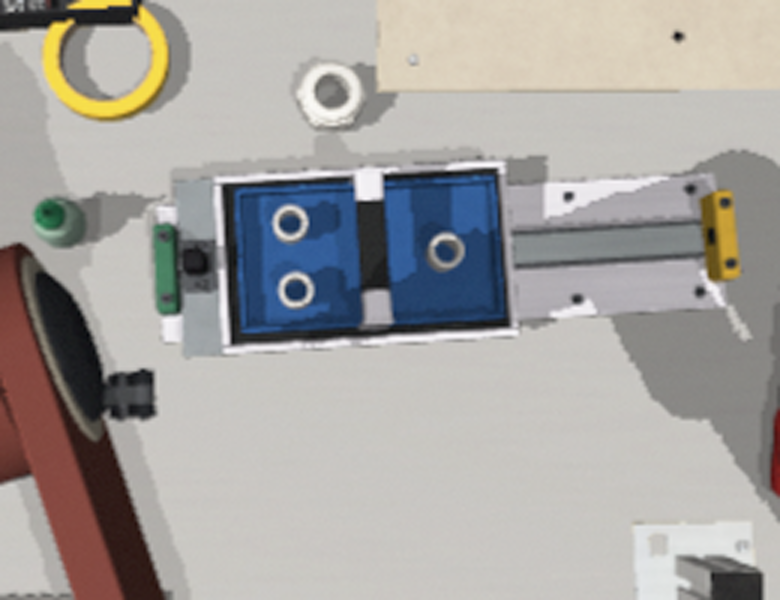

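The tray is flat inside the rims, all three sleeves are on board, and the carriage is against the green stop. The bottle and nut haven't moved, and the robot is clear.

```bash
python3 -c "
from plant import *
print(job_done())"
```

```text
the job is handed in; nothing more can be done
None
```

The job is done and handed in at about 34 s. All the sleeves on the bench (three were present) are in the blue tray. The tray is flat inside the carriage's rims, and the carriage is at the green stop.

**What I did**
- I put the three sleeves upright into the tray where it stood on the bench.
- I drew the empty carriage back to the yellow stop, where it stalled at about 14 N.
- I carried the tray level by its handle and set it down inside the rims.
- I slid the carriage to the green stop. It travelled about 160 mm and stalled there at about 13 N. Then I released the post and moved the arm clear.

**Last checks**
- **Tray:** in the top and scene pictures it lies flat between the rims. The wrist view put it about 3 mm off centre in x, inside the 8 mm of play.
- **Sleeves:** all three were standing in the tray, and none were left on the bench.
- **Carriage post:** the top camera put it at y = 0.215 and the scene camera at 0.2135. The gripper reading was 0.213, so they agree.
- **Oil bottle and white nut:** both were within a few mm of their starting readings, which is measurement noise.

**What went wrong**
- Releasing the first sleeve nudged the tray about 1 cm and 2° on the bench. I measured the tray again before the later placements.
- The camera estimates for the tray's x position differed by 3–5 mm, so I used a value in between.

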